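# Pack the stain bottles into the round carrier and latch it home

### The job

Get the stainer's bottle bay ready: take the left-over white-lidded sample pot out of the round carrier and stand it in the yellow discard tray. Then, with the carrier still drawn out, stand all the brown bottles upright on its floor in a honeycomb, the orange-labelled bottle in the middle and every purple-labelled one round it. Finally push the carrier in by its blue pad until the catch snaps, let go and make sure it has stayed in; leave the yellow-lidded cup, the timer and the red-capped vial alone.

Things in the scene. Friction and masses are not known exactly. Their poses are not given: they have to be found in the camera images.
- oil_bottle: the one brown bottle with an ORANGE label band and an orange dot on top of its black cap: body 48 mm in diameter, 104 mm tall, about 0.34 kg, bottom-heavy; cap 31 mm in diameter from 87 to 104 mm above the base, shoulders slope from the body up to the cap. Origin at the centre of its underside, z up along its axis. It starts standing on the worktop to the right and belongs in the middle of the carrier
- stain_1: brown bottle with a PURPLE label band and a purple dot on top of its black cap, same size and shape as the orange-labelled one (body diameter 48 mm, 104 mm tall, cap diameter 31 mm from 87 to 104 mm up), about 0.36 kg, bottom-heavy. Origin at the centre of its underside, z up its axis. 4 to 6 of these six are present, standing on the worktop to the right; the rest are absent
- stain_2: brown bottle with a PURPLE label band and a purple dot on top of its black cap, same size and shape as the orange-labelled one (body diameter 48 mm, 104 mm tall, cap diameter 31 mm from 87 to 104 mm up), about 0.36 kg, bottom-heavy. Origin at the centre of its underside, z up its axis. 4 to 6 of these six are present, standing on the worktop to the right; the rest are absent
- stain_3: brown bottle with a PURPLE label band and a purple dot on top of its black cap, same size and shape as the orange-labelled one (body diameter 48 mm, 104 mm tall, cap diameter 31 mm from 87 to 104 mm up), about 0.36 kg, bottom-heavy. Origin at the centre of its underside, z up its axis. 4 to 6 of these six are present, standing on the worktop to the right; the rest are absent
- stain_4: brown bottle with a PURPLE label band and a purple dot on top of its black cap, same size and shape as the orange-labelled one (body diameter 48 mm, 104 mm tall, cap diameter 31 mm from 87 to 104 mm up), about 0.36 kg, bottom-heavy. Origin at the centre of its underside, z up its axis. 4 to 6 of these six are present, standing on the worktop to the right; the rest are absent
- stain_5: brown bottle with a PURPLE label band and a purple dot on top of its black cap, same size and shape as the orange-labelled one (body diameter 48 mm, 104 mm tall, cap diameter 31 mm from 87 to 104 mm up), about 0.36 kg, bottom-heavy. Origin at the centre of its underside, z up its axis. 4 to 6 of these six are present, standing on the worktop to the right; the rest are absent
- stain_6: brown bottle with a PURPLE label band and a purple dot on top of its black cap, same size and shape as the orange-labelled one (body diameter 48 mm, 104 mm tall, cap diameter 31 mm from 87 to 104 mm up), about 0.36 kg, bottom-heavy. Origin at the centre of its underside, z up its axis. 4 to 6 of these six are present, standing on the worktop to the right; the rest are absent
- pot: white sample pot with white screw lid, 48 mm tall, lid 45 mm in diameter (from 34 to 47 mm up), body 38 mm in diameter, 10 g. Origin at the centre of its underside. Starts standing in the carrier, within 25 mm of its middle
- discard_tray: fixed yellow open tray, 100 x 160 mm, 30 mm tall, walls and floor about 4 mm; origin at the centre of its underside, x along the 100 mm side, y along the 160 mm side. Stands on the worktop to the left. The tall black computer tower (0.4 m, spanning about y = 0.12 to 0.33 m from x = 0.48 m on) rises right behind it and left of the bay: on the way from the bay, draw back to x below 0.40 m before going left
- bay: fixed grey bottle bay: base plate 262 x 184 mm, 12 mm thick with low side rails (to 22 mm) and at its rear a white catch block 112 mm wide, 74 mm tall. Its x axis is the direction in which the carrier is pushed home (away from the robot); its origin, on the worktop, lies under the carrier's middle when the carrier is fully drawn out; the catch block spans x = 0.141 to 0.175 m
- carrier_floor (a point): middle of the inner floor of the aluminium round carrier (an open pan: inner diameter 155 mm across its twelve flat facets, outer 166 mm, rim 40 mm above this floor, floor 20 mm above the worktop). Moves with the carrier; axes are those of the bay. Seven 48 mm bottles fit only as one in the middle and six round it (ring centres about 51 mm from the middle leave 2 to 3 mm on every side)
- push_pad (a point): centre of the front face of the blue push pad at the front of the carrier (pad 70 mm wide, 36 mm tall, 12 mm thick, this point 38 mm above the worktop); push it along the bay's +x
- carrier (a joint): travel of the carrier into the bay, m: starts at 0, fully drawn out against a stop; the other end stop is at 0.052. A spring catch pushes it back out until about 0.027, then snaps it in and holds it at about 0.048 (0.046 to 0.051). Pushing takes up to about 10 N at 0.03 m/s; push slowly. Pushing further when latched does not release it. Pushed too little, it springs back out to 0
- cup: bystander: white sample cup with yellow lid, 59 mm wide, 66 mm tall, far right; origin under its centre; leave alone
- timer: bystander: small white timer, 58 x 62 x 18 mm, on the worktop near the robot; origin under its centre; leave alone
- vial: bystander: control vial with red cap, 24 mm wide, 45 mm tall, left of the discard tray; origin under its centre; leave alone
Mind the look-alikes: they are no part of the job. What is shaped like the stain_3 but green or pink is not meant.

How it is judged:
By the outcome, as a careful person would: the job done as asked, in the order asked, and still so for the second after the job is handed in, with the robot touching nothing.
Of stain_1, stain_2, stain_3, stain_4, stain_5, stain_6 only 4 to 6 are there at a start; the rules pass over those that are not, and their reading is None.
At some moment in a run one of oil_bottle, stain_1, stain_2, stain_3, stain_4, stain_5, stain_6 may be knocked a few centimetres aside while the robot is not near it.
It also fails if it takes over 210 s, if anything falls off the work surface, if the arm or the gripper's body presses on something with over 40 N, if the wrist force passes 120 N, or if a joint passes its speed limit or range.

### The arm

A 6-joint arm with a two-finger parallel gripper is mounted at the origin on a cart in front of the work surface, level with it; the furniture and walls round the work are solid. World frame = base frame: x ahead of the robot, y to its left, z up, the work surface at z = 0. Lengths are in m, angles in degrees, forces in N, time in s.
With the tool pointing down it reaches from about 0.275 to 0.85 m from the base axis. Payload 5.2 kg.
Tool frame: the origin (TCP) lies midway between the tips of the shut fingers; the grasp point (between the pads) lies 19 mm behind it; z points along the fingers, y is the line along which they close (so a half turn about z gives the same grasp; the last joint's range is limited). The gripper opens to 85 mm and grips with 20 to 120 N. Pads are 22 mm wide; open, the fingers measure 114 mm over their backs; the gripper's body (76 mm by 85 mm) begins 54 mm behind the grasp point. The pads swing forward as they close: fully open they stand 13 mm farther back than shut.
Start: joints at [-88.453, 14.817, 87.949, -0, 77.235, -11.62], TCP at [0.125, -0.536, 0.231] pointing down, gripper open.
Joint ranges: [-179.93, 179.93], [-52.35, 119.4], [10.71, 147.94], [-69.91, 249.91], [12.55, 155.21], [-178.61, 178.61]. Speed limits (degrees/s): [147.25, 147.25, 180, 180, 180, 180].

### API

Orientations are given as [roll, pitch, yaw] about the fixed x, y, z axes, in that order (R = Rz(yaw) Ry(pitch) Rx(roll)).
In Python, from rig import env, eyes, job gives the robot as it stands.
- The arm moves only by the shell command python3 -m handwheel 'ROWS' [FORCE]. ROWS is JSON, one flat list of numbers, 7 for each row, row after row: the shift along the tool's x, y, z in cm, then the turn, a rotation vector about the tool's x, y, z in rad, then the closure in counts, from 0 (fully open) to 255 (shut). In form: [dx, dy, dz, rx, ry, rz, grip, dx, dy, dz, rx, ry, rz, grip, ...]. A call has 1 to 8 rows; each row is the pose to reach, as a shift and turn from the pose commanded when the call began, along the tool's axes at that moment; what a row does not reach only later rows make up. A row lasts 1/10 s, in which the tool goes at most 50 mm and 8.59 degrees, less where a joint would pass 70% of its speed; a pose out of reach is approached as far as the arm can. A call with a gripper value outside its range is refused whole. The fingers move at their own pace and stop on an object; FORCE is the grip in N (left out, the last holds). Time passes only in rows, so rows that repeat a pose let the fingers close. It gives the time, the measured TCP pose, the force, the opening and the grip force at its end, in the units of the state.
- env.read_state(): the state, without advancing time (a new reading comes with each control period).
- eyes.capture(name): name is "side" or "top" or "wrist"; returns a dict with "frame" (384x512x3 uint8, blue, green, red), "mtx" (3x3 intrinsics, pixels), "D" ([k1, k2, p1, p2, k3] as OpenCV has them; the pictures are not rectified), "position" and "rotation" of the camera in the world. Camera axes: x right, y up, looking along -z (the intrinsics and any distortion apply to the point x, -y, -z); pixel columns grow to the right and rows downward; lengths in m; the calibration is good to about 2 mm. A picture is of the moment at which its call begins. There is no depth.
- job.job_done(): hands the job in; it is judged then, once.
The state is a dict: "time_s": time; "qpos": joint angles; "dq": joint speeds; "joint_torque": joint torques, N m; "position": TCP position; "ee_rot": TCP orientation; "wrist_force": force on the tool from outside, world axes, zero at the start; "moment": the same for the moment, N m; "width": finger opening in m; "grip_force": force on a finger pad.
Only numpy, scipy, OpenCV 4.12 (cv2) and the standard library are available. Lean on these libraries where they do the work, as an engineer would, in place of code of your own. Each camera call takes 0.05 s, during which the arm holds its last target. There are 200 camera calls.

## Working session

There is one attempt and no reset: what is moved stays moved. The work goes in short steps, Python scripts to look and compute and a shell command to move; the robot and the scene stay as the last step left them, time stands still between calls to the robot, and variables do not carry over. Pictures are saved under pics/ and viewed, at most 14 in all, crops included, and the job is handed in when it is done.

```bash
ls; mkdir -p pics; cat > h.py <<'E'
import numpy as np, cv2
from rig import env, eyes, job
from scipy.spatial.transform import Rotation as R
def cap(n):
    return eyes.capture(n)
def ray(c,u,v):
    p=cv2.undistortPoints(np.array([[[u,v]]],float),np.array(c['mtx'],float),np.array(c['D'],float))[0,0]
    M=np.array(c['rotation'],float)
    if M.shape!=(3,3): M=R.from_euler('xyz',M,degrees=True).as_matrix()
    return np.array(c['position'],float), M@np.array([p[0],-p[1],-1.])
def onz(c,u,v,z):
    o,d=ray(c,u,v); return o+d*(z-o[2])/d[2]
def proj(c,P):
    M=np.array(c['rotation'],float)
    if M.shape!=(3,3): M=R.from_euler('xyz',M,degrees=True).as_matrix()
    q=M.T@(np.array(P,float)-np.array(c['position'],float)); q=np.array([q[0],-q[1],-q[2]])
    return cv2.projectPoints(q[None],np.zeros(3),np.zeros(3),np.array(c['mtx'],float),np.array(c['D'],float))[0][0,0]
def tool(s=None):
    s=s or env.read_state(); return np.array(s['position']), R.from_euler('xyz',s['ee_rot'],degrees=True).as_matrix()
E
python3 - <<'E'
from h import *
s=env.read_state(); print(s)
for n in ('top','side'):
    c=cap(n); print(n,c['position'],c['rotation'],c['mtx'],c['D']); cv2.imwrite(f'pics/{n}0.png',c['frame'])
p,M=tool();print(M)
E
```

```text
pics
{'time_s': 0.0, 'qpos': array([-8.84546740e+01,  1.48575064e+01,  8.80133367e+01, -7.94546395e-04,
        7.72351169e+01, -1.16201686e+01]), 'dq': array([ 0.06634757, -0.0336964 , -0.01655684, -0.0361837 ,  0.0497257 ,
        0.05010314]), 'joint_torque': array([-6.68194953e-04, -4.46035194e+01, -2.90574539e+01, -3.57712697e-04,
        1.16530439e-02, -9.45805652e-06]), 'position': array([ 0.12526796, -0.53497938,  0.23047535]), 'ee_rot': array([-1.79896056e+02, -2.05840307e-02,  1.31656522e+01]), 'wrist_force': array([-0.55053449, -0.18752885, -0.03247075]), 'moment': array([ 0.0233827 , -0.03361126, -0.03938944]), 'grip_force': 0.0, 'width': 0.08522439733912127}
top [ 0.40578797 -0.00961724  1.51546848] [  3.49655717   0.24061573 -89.68199335] [[490.61369052   0.         254.5589089 ]
 [  0.         490.61369052 195.64268442]
 [  0.           0.           1.        ]] [-0.03579566  0.          0.          0.          0.        ]
side [ 0.29683916 -1.1249087   0.62961096] [ 63.82008956   0.16749272 -10.34053057] [[419.44530441   0.         256.24199573]
 [  0.         419.44530441 194.2730023 ]
 [  0.           0.           1.        ]] [-0.03866222  0.          0.          0.          0.        ]
[[ 9.73714026e-01  2.27773999e-01 -3.78359586e-05]
 [ 2.27773754e-01 -9.73712708e-01  1.63675915e-03]
 [ 3.35969823e-04 -1.60235338e-03 -9.99998660e-01]]
```

View pics/top0.png

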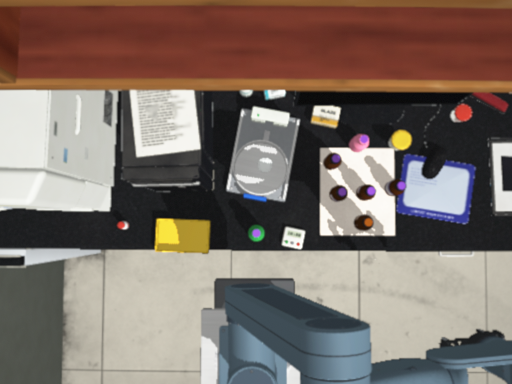

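View pics/side0.png

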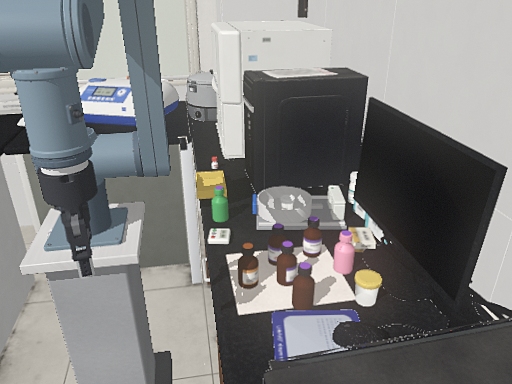

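The top view shows purple dots at (333,161), (340,193), (370,191) and (397,187), all on brown bottles, and an orange dot at (364,222). The pink-bodied bottle at (359,143) and the green one at (256,233) are look-alikes. The pot is in the carrier near (265,160). I'll confirm with one enlarged crop and measure at the same time.

```bash
python3 - <<'E'
from h import *
t=cv2.imread('pics/top0.png'); s=cv2.imread('pics/side0.png')
a=cv2.resize(t[100:245,220:420],(800,580),interpolation=cv2.INTER_CUBIC)
b=cv2.resize(s[180:320,200:390],(800,589),interpolation=cv2.INTER_CUBIC)
cv2.imwrite('pics/crop_t.png',a);cv2.imwrite('pics/crop_s.png',b)
c=cap('top');hsv=cv2.cvtColor(c['frame'],cv2.COLOR_BGR2HSV)
def blobs(lo,hi,z,nm,amin=8):
    m=cv2.inRange(hsv,lo,hi);n,l,st,ce=cv2.connectedComponentsWithStats(m)
    for i in range(1,n):
        if st[i,4]>=amin and ce[i][1]>90: print(nm,st[i].tolist(),ce[i].round(1),onz(c,*ce[i],z).round(4)[:2])
blobs((125,80,60),(150,255,255),.104,'purple')
blobs((5,150,90),(17,255,255),.104,'orange')
blobs((105,150,80),(122,255,255),.056,'blue',20)
blobs((22,150,90),(32,255,255),.03,'yellow',20)
E
```

```text
purple [360, 134, 8, 9, 54] [363.7 138.3] [ 0.6606 -0.3196]
purple [331, 154, 9, 9, 62] [335.5 158.2] [ 0.602  -0.2371]
purple [397, 180, 9, 11, 75] [400.8 185.2] [ 0.5245 -0.4261]
purple [338, 187, 9, 10, 65] [341.6 191.5] [ 0.5053 -0.2542]
purple [366, 186, 9, 10, 68] [370.3 190.6] [ 0.5083 -0.3373]
purple [253, 229, 7, 8, 46] [255.9 232.5] [ 0.3861 -0.0076]
orange [364, 218, 9, 9, 62] [367.9 222. ] [ 0.4178 -0.3296]
blue [401, 155, 25, 26, 141] [409.6 163.4] [ 0.5943 -0.4675]
blue [445, 161, 30, 62, 330] [464.2 190.7] [ 0.5131 -0.6313]
blue [243, 194, 24, 8, 113] [254.3 197.6] [ 0.4892 -0.0023]
blue [397, 195, 15, 19, 113] [402.5 206.3] [ 0.4653 -0.4444]
yellow [391, 129, 21, 21, 328] [401.5 139. ] [ 0.6728 -0.4518]
yellow [154, 218, 56, 35, 1783] [181.6 235. ] [0.3761 0.217 ]
```

View pics/crop_t.png

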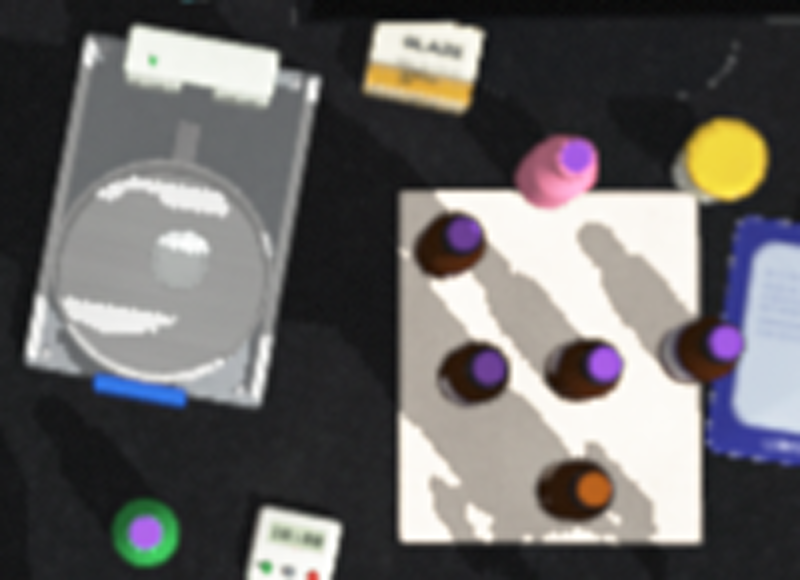

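View pics/crop_s.png

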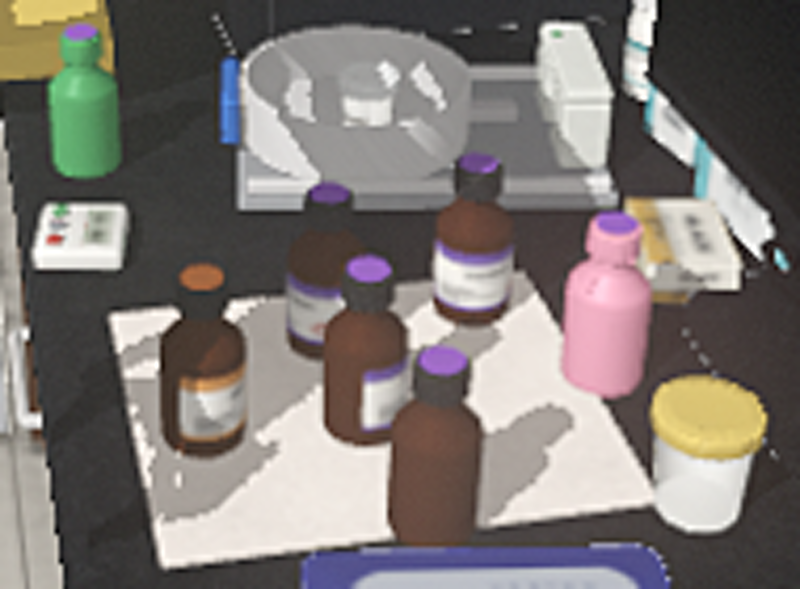

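Five brown bottles confirmed: four purple (orange one unique at top pixel (364,222)); pink and green bodies are look-alikes and are excluded. The crops also show the pot inside the carrier at crop pixel (180,262), and the catch block. Next: the bay frame from these pixels.

```bash
python3 - <<'E'
from h import *
c=cap('top')
f=lambda u,v:(220+u/4.,100+v/4.)
P=lambda u,v,z:onz(c,*f(u,v),z)[:2]
rim=P(163,272,.06);pad=onz(c,254.3,197,.056)[:2];pot=P(180,262,.067)
cat=(P(137,30,.074)+P(278,52,.074)+P(128,70,.074)+P(272,97,.074))/4
print('rim',rim,'pad',pad,'pot',pot,'catch',cat)
for a,b in((pad,rim),(rim,cat),(pad,cat)): d=b-a;print(np.linalg.norm(d),np.degrees(np.arctan2(d[1],d[0])))
# plate side edges z~.022
for a,b in(((25,365),(88,40)),((262,405),(318,78))):
  d=P(*b,.022)-P(*a,.022);print('edge',np.linalg.norm(d),np.degrees(np.arctan2(d[1],d[0])))
p,M=tool(); T=np.array([*pot,.2]); print('shift tool cm',(M.T@(T-p))*100)
E
```

```text
rim [ 0.57738474 -0.02101872] pad [ 0.49087408 -0.00224423] pot [ 0.5840884  -0.03354727] catch [ 0.73286431 -0.05046617]
0.0885244296377803 -12.244427340236978
0.1582436356207241 -10.724648734740832
0.24674809526445446 -11.269835469521775
edge 0.25585845845486893 -10.415740949337673
edge 0.25601570960832243 -9.622676577451697
shift tool cm [ 56.09974903 -38.3913387    3.13366244]
```

```bash
python3 -m handwheel '[28,-19,0,0,0,0.15,0, 28,-19,0,0,0,0.3,0, 28,-19,0,0,0,0.415,0, 28,-19,0,0,0,0.415,0, 28,-19,0,0,0,0.415,0, 28,-19,0,0,0,0.415,0, 28,-19,0,0,0,0.415,0, 28,-19,0,0,0,0.415,0]' 40
cat >> h.py <<'E'
psi=np.radians(-10.6)
def go(T):
    p,M=tool(); print('pos',p.round(4),'shift cm',(M.T@(np.array(T)-p)*100).round(2),'yaw',np.degrees(np.arctan2(M[1,0],M[0,0])).round(2))
E
python3 -c "
from h import *
go([.584,-.034,.2])"
```

```text
time_s: 1.0
position: [0.357, -0.2828, 0.2314]
ee_rot: [-179.9, -0.0, -10.3]
wrist_force: [0.8, -0.1, -0.1]
width: 0.0851
grip_force: 0.0
pos [ 0.357  -0.2828  0.2314] shift cm [ 17.89 -28.53   3.2 ] yaw -10.29
```

```bash
python3 -m handwheel '[17.9,-28.5,0,0,0,0.005,0, 17.9,-28.5,0,0,0,0.005,0, 17.9,-28.5,0,0,0,0.005,0, 17.9,-28.5,0,0,0,0.005,0, 17.9,-28.5,0,0,0,0.005,0, 17.9,-28.5,0,0,0,0.005,0, 17.9,-28.5,0,0,0,0.005,0, 17.9,-28.5,0,0,0,0.005,0]'
python3 -c "
from h import *
c=cap('wrist');cv2.imwrite('pics/w1.png',c['frame']);print(c['position'],c['rotation'],c['mtx'][0]);go([.584,-.034,.05])"
```

```text
time_s: 1.8
position: [0.5853, -0.037, 0.2305]
ee_rot: [-179.9, -0.0, -10.7]
wrist_force: [-0.6, -0.4, -0.4]
width: 0.0854
grip_force: 0.0
[ 0.65286168 -0.05160141  0.37358727] [-1.60405090e+01  9.56038425e-02 -1.00682286e+02] [289.12735946   0.         254.81755443]
pos [ 0.5838 -0.0388  0.2305] shift cm [-0.05 -0.48 18.05] yaw -10.73
```

View pics/w1.png

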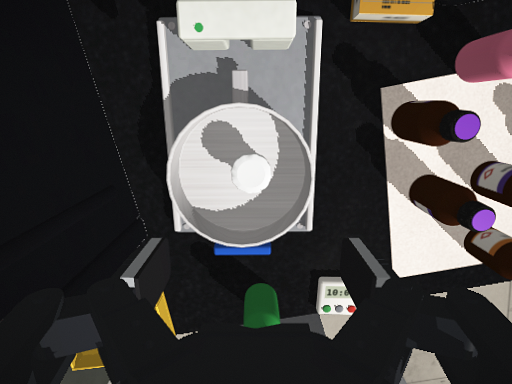

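The wrist view shows the pot lid at (252,173), the rim ellipse spanning columns 168–313 and rows 104–246, and the pad's top edge at (242,249). The carrier is empty apart from the pot.

```bash
python3 - <<'E'
from h import *
c=cap('wrist');f=c['frame'];g=cv2.cvtColor(f,cv2.COLOR_BGR2GRAY);hsv=cv2.cvtColor(f,cv2.COLOR_BGR2HSV)
m=cv2.inRange(hsv,(105,140,80),(122,255,255));n,l,st,ce=cv2.connectedComponentsWithStats(m)
for i in range(1,n):
    if st[i,4]>40: print('blue',st[i],ce[i],onz(c,*ce[i],.056).round(4))
print('pot',onz(c,252,172,.067).round(4))
L,Rr,T,B=[onz(c,*q,.06)[:2] for q in((168,172),(313,174),(240,104),(240,246))]
print('rim dia',np.linalg.norm(L-Rr),np.linalg.norm(T-B),'cen',(L+Rr)/2,(T+B)/2)
for a,b in(((163,20),(176,230)),((322,17),(312,232))):
  d=onz(c,*a,.022)-onz(c,*b,.022);print('edge',np.degrees(np.arctan2(d[1],d[0])))
e=[onz(c,*q,.074) for q in((178,2),(294,2))];d=e[0]-e[1];print('catch w',np.linalg.norm(d),np.degrees(np.arctan2(-d[0],d[1])))
E
```

```text
blue [212 241  58  13 512] [240.625      248.83789062] [ 0.4926 -0.0055  0.056 ]
pot [ 0.586  -0.0376  0.067 ]
rim dia 0.16097889337421617 0.16266556126117088 cen [ 0.58578557 -0.02456369] [ 0.57813417 -0.02240018]
edge -11.658047814180156
edge -10.14724546360741
catch w 0.10606636845548853 -10.83006265662807
```

```bash
python3 -m handwheel '[0.1,-0.3,5,0,0,0,60, 0.1,-0.3,9,0,0,0,60, 0.1,-0.3,13,0,0,0,60, 0.1,-0.3,16,0,0,0,60, 0.1,-0.3,18,0,0,0,60, 0.1,-0.3,18.3,0,0,0,60, 0.1,-0.3,18.3,0,0,0,60, 0.1,-0.3,18.3,0,0,0,60]' 20
python3 -m handwheel '[0,0,0,0,0,0,180, 0,0,0,0,0,0,180, 0,0,0,0,0,0,180, 0,0,0,0,0,0,180, 0,0,0,0,0,0,180]' 20
python3 -m handwheel '[0,0,-2,0,0,0,180, 0,0,-4,0,0,0,180, 0,0,-8,0,0,0,180, 0,0,-12,0,0,0,180, 0,0,-16,0,0,0,180, 0,0,-16,0,0,0,180]' 20
python3 -c "
from h import *
go([.37,.01,.2]);go([.37,.217,.2])
c=cap('top');hsv=cv2.cvtColor(c['frame'],cv2.COLOR_BGR2HSV)
x,y,w,h=[int(v) for v in cv2.boundingRect(cv2.inRange(hsv,(22,150,60),(32,255,255))[190:,130:230])]
print(x+130,y+190,w,h,[onz(c,x+130+a,y+190+b,.03).round(3) for a,b in((0,0),(w,0),(0,h),(w,h))])
cv2.imwrite('pics/w2.png',cap('wrist')['frame'])"
```

```text
time_s: 2.7
position: [0.5854, -0.038, 0.0499]
ee_rot: [180.0, -0.1, -11.0]
wrist_force: [-0.6, -0.1, 0.0]
width: 0.0653
grip_force: 0.0
time_s: 3.2
position: [0.5858, -0.0373, 0.05]
ee_rot: [180.0, -0.2, -10.9]
wrist_force: [0.5, -1.0, 6.8]
width: 0.0442
grip_force: 20.0
time_s: 3.8
position: [0.588, -0.0374, 0.2153]
ee_rot: [180.0, -0.7, -10.9]
wrist_force: [0.4, 1.2, -0.1]
width: 0.0441
grip_force: 20.5
pos [ 0.588  -0.0374  0.2153] shift cm [-22.32  -0.55   1.26] yaw -10.87
pos [ 0.588  -0.0374  0.2153] shift cm [-26.22 -20.88   1.19] yaw -10.87
154 218 57 35 [array([0.427, 0.302, 0.03 ]), array([0.428, 0.129, 0.03 ]), array([0.321, 0.3  , 0.03 ]), array([0.323, 0.128, 0.03 ])]
```

View pics/w2.png

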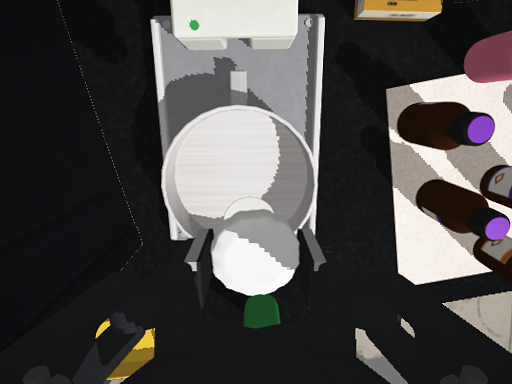

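The pot is held upright between the fingers at (257,250), and the carrier is now empty.

```bash
python3 -m handwheel '[-5,-0.1,0,0,0,0,180, -10,-0.2,0,0,0,0,180, -14,-0.3,0,0,0,0,180, -18,-0.4,0,0,0,0,180, -22,-0.5,0,0,0,0,180, -22,-0.5,0,0,0,0,180, -22,-0.5,0,0,0,0,180]' 20
python3 -m handwheel '[-1,-5,0,0,0,0,180, -2,-10,0,0,0,0,180, -3,-15,0,0,0,0,180, -3.8,-20,0,0,0,0,180, -3.8,-20.2,0,0,0,0,180, -3.8,-20.2,0,0,0,0,180, -3.8,-20.2,0,0,0,0,180]' 20
python3 -c "
from h import *
go([.375,.215,.038])"
```

```text
time_s: 4.6
position: [0.3686, 0.01, 0.2076]
ee_rot: [-180.0, 0.1, -10.9]
wrist_force: [0.7, 0.3, 0.3]
width: 0.044
grip_force: 20.5
time_s: 5.3
position: [0.3708, 0.2145, 0.2076]
ee_rot: [179.9, 0.1, -10.9]
wrist_force: [0.6, -0.9, -0.2]
width: 0.0442
grip_force: 20.6
pos [0.3708 0.2145 0.2076] shift cm [ 0.42 -0.15 16.96] yaw -10.89
```

```bash
python3 -m handwheel '[0.2,0,4,0,0,0,180, 0.4,0,8,0,0,0,180, 0.4,0,12,0,0,0,180, 0.4,0,15,0,0,0,180, 0.4,0,16.4,0,0,0,180, 0.4,0,16.9,0,0,0,180, 0.4,0,17,0,0,0,180, 0.4,0,17,0,0,0,180]' 20
python3 -m handwheel '[0,0,0,0,0,0,90, 0,0,0,0,0,0,90, 0,0,0,0,0,0,90, 0,0,-3,0,0,0,90, 0,0,-8,0,0,0,90, 0,0,-13,0,0,0,90, 0,0,-19,0,0,0,90, 0,0,-19,0,0,0,90]' 20
python3 -m handwheel '[0,5,0,0,0,0,60, 0,10,0,0,0,0,60, 0,15,0,0,0,0,60, 0,20,0,0,0,0,60, 0,25,0,0,0,0,60, 0,30,0,0,0,0,60, 0,35,0,0,0,0,60, 0,40,0,0,0,0,60]'
cat >> h.py <<'E'
def look(view=True):
    c=cap('top');hsv=cv2.cvtColor(c['frame'],cv2.COLOR_BGR2HSV)
    for nm,lo,hi,zz in(('purple',(125,80,60),(150,255,255),(.104,.124)),('orange',(5,150,90),(17,255,255),(.104,.124)),('blue',(105,150,80),(122,255,255),(.056,))):
        n,l,st,ce=cv2.connectedComponentsWithStats(cv2.inRange(hsv,lo,hi))
        for i in range(1,n):
            if st[i,4]>=25 and 90<ce[i][1]<250:
                print(nm,st[i,4],ce[i].round(1),*[onz(c,*ce[i],z).round(4)[:2] for z in zz])
    return c
E
python3 -c "
from h import *
c=look(); cv2.imwrite('pics/top2.png',cv2.resize(c['frame'][190:270,100:300],(800,320)))
go([.418,-.330,.2])"
```

```text
time_s: 6.1
position: [0.3754, 0.2139, 0.039]
ee_rot: [-180.0, -0.1, -11.0]
wrist_force: [-0.2, -1.0, 0.1]
width: 0.0439
grip_force: 20.6
time_s: 6.9
position: [0.3772, 0.2155, 0.2345]
ee_rot: [-179.7, -0.6, -10.9]
wrist_force: [-0.7, -0.5, 0.1]
width: 0.0556
grip_force: 0.0
time_s: 7.7
position: [0.2976, -0.1799, 0.2281]
ee_rot: [180.0, -0.0, -10.9]
wrist_force: [2.0, 0.3, -0.6]
width: 0.0654
grip_force: 0.0
purple 54 [363.7 138.3] [ 0.6606 -0.3196] [ 0.657  -0.3152]
purple 71 [335.3 158.3] [ 0.6016 -0.2364] [ 0.5988 -0.2332]
purple 75 [400.8 185.2] [ 0.5245 -0.4261] [ 0.5228 -0.4202]
purple 74 [341.6 191.6] [ 0.5051 -0.2543] [ 0.5037 -0.2508]
purple 68 [370.3 190.6] [ 0.5083 -0.3373] [ 0.5069 -0.3326]
purple 46 [255.9 232.5] [ 0.3861 -0.0076] [ 0.3863 -0.0076]
orange 67 [367.8 221.9] [ 0.418  -0.3294] [ 0.4178 -0.3248]
blue 140 [409.4 163.6] [ 0.5936 -0.4669]
blue 329 [464.3 191. ] [ 0.5122 -0.6313]
blue 105 [254.5 197.5] [ 0.4893 -0.0027]
blue 111 [402.4 206.4] [ 0.4651 -0.4442]
pos [ 0.2965 -0.1881  0.2285] shift cm [14.68 11.53  2.93] yaw -11.25
```

View pics/top2.png

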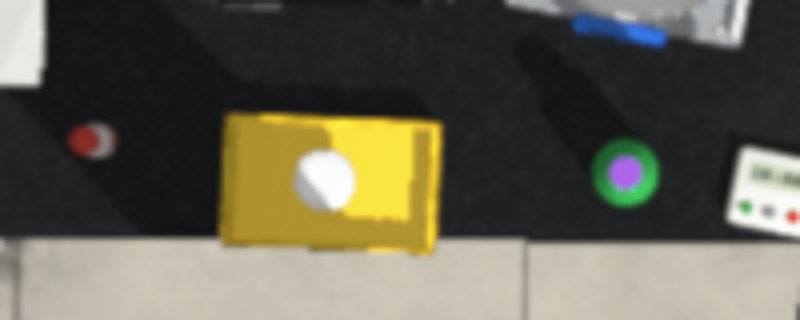

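The pot stands upright in the tray, its lid at crop pixel (324,180). Next, the orange bottle.

```bash
python3 -m handwheel '[3.7,2.9,0,0,0,0,60, 7.4,5.8,0,0,0,0,60, 11,8.6,0,0,0,0,60, 14.7,11.5,0,0,0,0,60, 14.7,11.5,0,0,0,0,60, 14.7,11.5,0,0,0,0,60]'
python3 -c "
from h import *
go([.418,-.3294,.083])
c=cap('wrist');hsv=cv2.cvtColor(c['frame'],cv2.COLOR_BGR2HSV)
n,l,st,ce=cv2.connectedComponentsWithStats(cv2.inRange(hsv,(5,150,90),(17,255,255)))
for i in range(1,n):
  if st[i,4]>60: print(st[i],ce[i],onz(c,*ce[i],.104))
"
```

```text
time_s: 8.35
position: [0.4214, -0.3187, 0.2266]
ee_rot: [-179.9, 0.2, -10.9]
wrist_force: [-0.3, 0.0, -0.6]
width: 0.0651
grip_force: 0.0
pos [ 0.4214 -0.3187  0.2266] shift cm [-0.09  1.15 14.36] yaw -10.89
[256 173  25  24 489] [268.07157464 184.55010225] [ 0.4172742  -0.33197978  0.104     ]
```

```bash
python3 -m handwheel '[-0.1,1.25,3,0,0,0,60, -0.1,1.25,7,0,0,0,60, -0.1,1.25,11,0,0,0,60, -0.1,1.25,13.5,0,0,0,60, -0.1,1.25,14.3,0,0,0,60, -0.1,1.25,14.3,0,0,0,60, -0.1,1.25,14.3,0,0,0,60]' 40
python3 -m handwheel '[0,0,0,0,0,0,230, 0,0,0,0,0,0,230, 0,0,0,0,0,0,230, 0,0,0,0,0,0,230, 0,0,0,0,0,0,230, 0,0,0,0,0,0,230, 0,0,0,0,0,0,230]' 40
python3 -m handwheel '[0,0,-2,0,0,0,230, 0,0,-5,0,0,0,230, 0,0,-9,0,0,0,230, 0,0,-13,0,0,0,230, 0,0,-15,0,0,0,230, 0,0,-15,0,0,0,230, 0,0,-15,0,0,0,230]' 40
python3 -c "
from h import *
cv2.imwrite('pics/w3.png',cap('wrist')['frame']);go([.5785,-.0225,.24])"
```

```text
time_s: 9.1
position: [0.4186, -0.3315, 0.087]
ee_rot: [179.9, -0.1, -10.9]
wrist_force: [0.2, 0.1, -0.6]
width: 0.0654
grip_force: 0.0
time_s: 9.8
position: [0.4187, -0.3317, 0.0867]
ee_rot: [179.9, -0.1, -10.9]
wrist_force: [-1.2, 1.8, 6.9]
width: 0.0289
grip_force: 39.0
time_s: 10.5
position: [0.4176, -0.3307, 0.2344]
ee_rot: [-180.0, 0.1, -10.9]
wrist_force: [0.2, -0.5, -4.1]
width: 0.0292
grip_force: 40.1
pos [ 0.4172 -0.3302  0.2334] shift cm [ 10.02 -33.27  -0.61] yaw -10.9
```

View pics/w3.png

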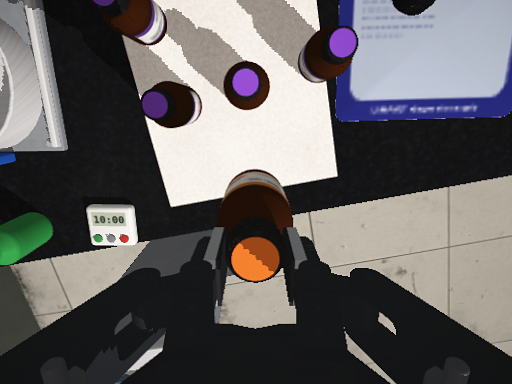

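The orange bottle hangs straight in the fingers, its dot at (255,258). I'll use it to check both cameras against the TCP.

```bash
python3 - <<'E'
from h import *
p,M=tool();z=p[2]+.0173;print(p)
for k in('top','wrist'):
    c=cap(k);hsv=cv2.cvtColor(c['frame'],cv2.COLOR_BGR2HSV)
    n,l,st,ce=cv2.connectedComponentsWithStats(cv2.inRange(hsv,(5,150,90),(17,255,255)))
    for i in range(1,n):
        if st[i,4]>40: print(k,st[i],ce[i],onz(c,*ce[i],z))
# rim circle fit, top view: bright edge transitions
c=cap('top');cv2.imwrite('pics/top3.png',c['frame']);g=cv2.GaussianBlur(cv2.cvtColor(c['frame'],cv2.COLOR_BGR2GRAY),(3,3),0)
from scipy.optimize import least_squares
C=np.array([.578,-.022]);pts=[]
for a in np.arange(0,360,6):
    best=None
    rs=np.arange(.070,.095,.0005);v=[]
    for r in rs:
        u=proj(c,[C[0]+r*np.cos(np.radians(a)),C[1]+r*np.sin(np.radians(a)),.06]);v.append(cv2.getRectSubPix(g,(1,1),(float(u[0]),float(u[1])))[0,0])
    v=np.array(v,float);gr=np.gradient(v)
    i=np.argmin(gr)
    if gr[i]<-2.5: pts.append([a,rs[i]])
pts=np.array(pts);xy=C+np.c_[np.cos(np.radians(pts[:,0])),np.sin(np.radians(pts[:,0]))]*pts[:,1:]
for R0 in(.083,None):
  f=(lambda q:np.hypot(*(xy-q[:2]).T)-(R0 or q[2]))
  print(len(pts),least_squares(f,[*C,.083],loss='soft_l1',f_scale=.001).x)
E
```

```text
[ 0.41721892 -0.33022988  0.23343811]
top [    0     0   512    93 44384] [258.23114185  44.80013068] [ 0.88223311 -0.01136084  0.25073811]
wrist [227 182  59  18 107] [256.95327103 186.41121495] [ 0.45113517 -0.33929297  0.25073811]
wrist [ 231  237   49   44 1684] [254.77256532 258.62114014] [ 0.41571317 -0.33146638  0.25073811]
59 [ 0.57956958 -0.02027453  0.083     ]
59 [ 0.57965594 -0.0207671   0.08435773]
```

```bash
python3 -m handwheel '[1.4,-4.8,0,0,0,0,230, 2.9,-9.6,0,0,0,0,230, 4.3,-14.3,0,0,0,0,230, 5.7,-19,0,0,0,0,230, 7.2,-23.8,0,0,0,0,230, 8.6,-28.6,0,0,0,0,230, 10.05,-33.4,0,0,0,0,230, 10.05,-33.4,0,0,0,0,230]' 40
python3 -m handwheel '[0,0,0,0,0,0,230, 0,0,0,0,0,0,230, 0,0,0,0,0,0,230]' 40
python3 - <<'E'
from h import *
go([.579,-.021,.108]);c=cap('wrist');cv2.imwrite('pics/w4.png',c['frame']);print(c['position'],c['rotation'])
print(env.read_state()['wrist_force'])
E
```

```text
time_s: 11.5
position: [0.5813, -0.0159, 0.2337]
ee_rot: [-179.8, 0.1, -10.5]
wrist_force: [-0.2, -1.5, -2.8]
width: 0.029
grip_force: 39.4
time_s: 11.8
position: [0.5792, -0.0235, 0.2348]
ee_rot: [180.0, 0.1, -11.0]
wrist_force: [-0.3, -0.5, -2.8]
width: 0.029
grip_force: 39.5
pos [ 0.5792 -0.0235  0.2348] shift cm [-0.06 -0.24 12.68] yaw -11.0
[ 0.64692905 -0.03827709  0.37779813] [-1.61163748e+01  1.05221084e-02 -1.01012912e+02]
[ 0.25871467  0.40069083 -3.49103931]
```

View pics/w4.png

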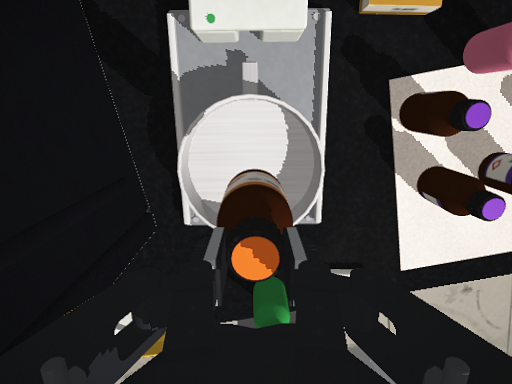

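The bottle hangs over the carrier; the rim spans columns 178–324.

```bash
python3 - <<'E'
from h import *
c=cap('wrist');g=cv2.cvtColor(c['frame'],cv2.COLOR_BGR2GRAY);p,M=tool()
from scipy.optimize import least_squares
def edge(C,angs,z=.06):
    pts=[]
    for a in angs:
        d=M[:2,:2]@[np.cos(np.radians(a)),np.sin(np.radians(a))]
        rs=np.arange(.072,.092,.0004);v=[]
        for r in rs:
            u=proj(c,[*(C+r*d),z]);v.append(cv2.getRectSubPix(g,(1,1),(float(u[0]),float(u[1])))[0,0])
        gr=np.gradient(np.array(v,float));i=np.argmin(gr)
        if gr[i]<-6: pts.append(C+rs[i]*d)
    return np.array(pts)
C=np.array([.579,-.022])
for k in range(3):
    xy=edge(C,[*range(-110,111,5)])
    q=least_squares(lambda q:np.hypot(*(xy-q[:2]).T)-q[2],[*C,.083],loss='soft_l1',f_scale=.001).x;C=q[:2]
    print(len(xy),q)
E
```

```text
45 [ 0.57886166 -0.02058297  0.08352485]
45 [ 0.57890466 -0.02064663  0.08343019]
45 [ 0.57897525 -0.02063614  0.08341678]
```

```bash
python3 -m handwheel '[0,-0.3,3,0,0,0,230, 0,-0.3,6,0,0,0,230, 0,-0.3,9,0,0,0,230, 0,-0.3,11,0,0,0,230, 0,-0.3,12,0,0,0,230, 0,-0.3,12.4,0,0,0,230, 0,-0.3,12.4,0,0,0,230, 0,-0.3,12.4,0,0,0,230]' 40
python3 -c "
from h import *
go([.5795,-.0203,.107]);print(env.read_state()['wrist_force'])"
```

```text
time_s: 12.7
position: [0.5813, -0.0196, 0.1126]
ee_rot: [180.0, -0.1, -10.9]
wrist_force: [-0.1, -0.8, -4.0]
width: 0.0289
grip_force: 39.6
pos [ 0.5813 -0.0196  0.1126] shift cm [-0.17  0.1   0.56] yaw -10.92
[-0.11226947 -0.84139254 -4.01466518]
```

```bash
python3 -m handwheel '[-0.15,0.05,0.3,0,0,0,230, -0.15,0.05,0.5,0,0,0,230, -0.15,0.05,0.6,0,0,0,230, -0.15,0.05,0.6,0,0,0,230, -0.15,0.05,0.6,0,0,0,230]' 40
python3 -c "
from h import *
go([.5795,-.0203,.107]);print(env.read_state()['wrist_force'])"
python3 -m handwheel '[0,0,0,0,0,0,120, 0,0,0,0,0,0,120, 0,0,0,0,0,0,120, 0,0,-3,0,0,0,120, 0,0,-7,0,0,0,100, 0,0,-11,0,0,0,60, 0,0,-13,0,0,0,60, 0,0,-13,0,0,0,60]' 40
python3 -c "
from h import *
look();go([.5037,-.254,.24])"
```

```text
time_s: 13.2
position: [0.58, -0.0195, 0.1074]
ee_rot: [180.0, -0.2, -10.9]
wrist_force: [-1.0, 0.7, 5.9]
width: 0.0292
grip_force: 40.7
pos [ 0.58   -0.0195  0.1074] shift cm [-0.03  0.08  0.04] yaw -10.88
[-0.98424071  0.66305362  5.87870644]
time_s: 14.0
position: [0.5808, -0.0199, 0.2392]
ee_rot: [180.0, -0.4, -10.9]
wrist_force: [-0.1, -0.2, -0.0]
width: 0.0649
grip_force: 0.0
purple 54 [363.7 138.3] [ 0.6606 -0.3196] [ 0.657  -0.3152]
purple 71 [335.3 158.3] [ 0.6016 -0.2364] [ 0.5988 -0.2332]
purple 74 [400.9 185.1] [ 0.5246 -0.4262] [ 0.523  -0.4203]
purple 74 [341.6 191.6] [ 0.5051 -0.2543] [ 0.5037 -0.2508]
purple 68 [370.3 190.6] [ 0.5083 -0.3373] [ 0.5069 -0.3326]
blue 142 [409.5 163.5] [ 0.5939 -0.4673]
blue 332 [464.3 190.8] [ 0.5129 -0.6316]
blue 114 [254.2 197.5] [ 0.4894 -0.002 ]
blue 113 [402.5 206.3] [ 0.4653 -0.4443]
pos [ 0.5796 -0.0196  0.2367] shift cm [-3.02 24.45 -0.34] yaw -10.9
```

```bash
cat >> h.py <<'E'
from scipy.optimize import least_squares
def rim(c,C=(.579,-.022),angs=range(-110,111,5),z=.06):
    g=cv2.cvtColor(c['frame'],cv2.COLOR_BGR2GRAY);p,M=tool();C=np.array(C)
    for k in range(2):
        pts=[]
        for a in angs:
            d=M[:2,:2]@[np.cos(np.radians(a)),np.sin(np.radians(a))]
            rs=np.arange(.072,.092,.0004);v=[]
            for r in rs:
                u=proj(c,[*(C+r*d),z]);v.append(cv2.getRectSubPix(g,(1,1),(float(u[0]),float(u[1])))[0,0])
            gr=np.gradient(np.array(v,float));i=np.argmin(gr)
            if gr[i]<-6: pts.append(C+rs[i]*d)
        xy=np.array(pts);q=least_squares(lambda q:np.hypot(*(xy-q[:2]).T)-q[2],[*C,.083],loss='soft_l1',f_scale=.001).x;C=q[:2]
    print('rim',len(xy),q.round(4)); return C
def dots(c,z=.104,amin=100):
    hsv=cv2.cvtColor(c['frame'],cv2.COLOR_BGR2HSV)
    for nm,lo,hi in(('purple',(125,80,60),(150,255,255)),('orange',(5,150,90),(17,255,255))):
        n,l,st,ce=cv2.connectedComponentsWithStats(cv2.inRange(hsv,lo,hi))
        for i in range(1,n):
            if st[i,4]>=amin: print(nm,st[i,4],ce[i].round(1),onz(c,*ce[i],z).round(4)[:2])
E
python3 -c "
from h import *
c=cap('wrist');rim(c);dots(c,.124)"
python3 -m handwheel '[-0.6,5,0,0,0,0,60, -1.2,10,0,0,0,0,60, -1.8,15,0,0,0,0,60, -2.4,20,0,0,0,0,60, -2.9,24.5,0,0,0,0,60, -2.9,24.5,0,0,0,0,60, -2.9,24.5,0,0,0,0,60]'
python3 -c "
from h import *
c=cap('wrist');dots(c);go([.505,-.255,.083])
c=look()"
```

```text
rim 45 [ 0.5792 -0.0204  0.0834]
purple 519 [480.1 115.6] [ 0.605  -0.2251]
purple 392 [495.4 208.6] [ 0.5149 -0.2414]
orange 527 [253.4 188.4] [ 0.5778 -0.0195]
time_s: 14.8
position: [0.5027, -0.255, 0.233]
ee_rot: [-179.9, 0.2, -11.1]
wrist_force: [0.6, 0.4, -0.1]
width: 0.0653
grip_force: 0.0
purple 621 [213.8  77.5] [ 0.6021 -0.2389]
purple 524 [435.  124.5] [ 0.5238 -0.43  ]
purple 493 [341.6 159.2] [ 0.5079 -0.3413]
purple 479 [254.7 179. ] [ 0.5047 -0.2565]
orange 177 [ 41.7 142.4] [ 0.5785 -0.0657]
pos [ 0.5033 -0.2539  0.2334] shift cm [ 0.24  0.1  15.04] yaw -10.96
purple 54 [363.7 138.3] [ 0.6606 -0.3196] [ 0.657  -0.3152]
purple 71 [335.3 158.3] [ 0.6016 -0.2364] [ 0.5988 -0.2332]
purple 46 [255.9 232.5] [ 0.3861 -0.0076] [ 0.3863 -0.0076]
orange 79 [259.7 164.8] [ 0.5814 -0.0175] [ 0.5789 -0.0174]
blue 76 [413.9 158.1] [ 0.6105 -0.4808]
blue 329 [464.3 190.9] [ 0.5124 -0.6314]
blue 113 [254.3 197.5] [ 0.4893 -0.0021]
```

The orange bottle sits 1.5 mm from the rim centre in the same wrist view, so the honeycomb can be laid out around it. Next, bottle B.

```bash
python3 -m handwheel '[0.2,0.2,4,0,0,0,60, 0.2,0.2,8,0,0,0,60, 0.2,0.2,11,0,0,0,60, 0.2,0.2,13.5,0,0,0,60, 0.2,0.2,14.7,0,0,0,60, 0.2,0.2,14.9,0,0,0,60, 0.2,0.2,14.9,0,0,0,60]' 40
python3 -m handwheel '[0,0,0,0,0,0,230, 0,0,0,0,0,0,230, 0,0,0,0,0,0,230, 0,0,0,0,0,0,230, 0,0,0,0,0,0,230, 0,0,0,0,0,0,230, 0,0,0,0,0,0,230]' 40
python3 -m handwheel '[0,0,-2,0,0,0,230, 0,0,-5,0,0,0,230, 0,0,-9,0,0,0,230, 0,0,-13,0,0,0,230, 0,0,-15,0,0,0,230, 0,0,-15,0,0,0,230, 0,0,-15,0,0,0,230]' 40
cat >> h.py <<'E'
C0=np.array([.5791,-.0205])
def slot(a,r=.051):
    t=np.radians(a-10.8); return C0+r*np.array([np.cos(t),np.sin(t)])
def held(a,h=.0867):
    c=cap('wrist');p,M=tool();hsv=cv2.cvtColor(c['frame'],cv2.COLOR_BGR2HSV)
    n,l,st,ce=cv2.connectedComponentsWithStats(cv2.inRange(hsv,(125,80,60),(150,255,255)))
    i=max(range(1,n),key=lambda i:st[i,4]); w=onz(c,*ce[i],p[2]+.104-h); off=M.T@(w-p)
    print('held',st[i,4],ce[i].round(1),'offset tool cm',(off*100).round(2))
    s=slot(a);t=np.array([*s,.107])-M@np.array([off[0],0,0]);print('slot',s.round(4));go(t)
E
python3 -c "
from h import *
held(60)"
```

```text
time_s: 15.6
position: [0.5063, -0.2564, 0.0868]
ee_rot: [180.0, -0.0, -10.8]
wrist_force: [-0.0, 0.7, 0.2]
width: 0.0653
grip_force: 0.0
time_s: 16.3
position: [0.5065, -0.2573, 0.0878]
ee_rot: [180.0, -0.1, -10.9]
wrist_force: [0.5, 2.0, 5.7]
width: 0.029
grip_force: 39.0
time_s: 17.0
position: [0.505, -0.2566, 0.2353]
ee_rot: [-180.0, 0.1, -10.9]
wrist_force: [0.2, 0.5, -4.7]
width: 0.0291
grip_force: 40.1
held 1672 [255.  258.6] offset tool cm [-0.15  0.19 -1.73]
slot [0.6124 0.0181]
pos [ 0.5046 -0.2562  0.2343] shift cm [  5.58 -28.96  12.76] yaw -10.91
```

```bash
python3 -m handwheel '[0.9,-4.8,-0.5,0,0,0,230, 1.8,-9.6,-0.5,0,0,0,230, 2.7,-14.4,-0.5,0,0,0,230, 3.6,-19.2,-0.5,0,0,0,230, 4.6,-24,-0.5,0,0,0,230, 5.6,-28,-0.5,0,0,0,230, 5.6,-29,-0.5,0,0,0,230, 5.6,-29,-0.5,0,0,0,230]' 40
python3 -m handwheel '[0,0,0,0,0,0,230, 0,0,0,0,0,0,230, 0,0,0,0,0,0,230]' 40
python3 -c "
from h import *
held(60)"
```

```text
time_s: 17.85
position: [0.6145, 0.0193, 0.2385]
ee_rot: [180.0, 0.3, -10.7]
wrist_force: [-1.0, -0.2, -3.0]
width: 0.0291
grip_force: 40.1
time_s: 18.15
position: [0.6151, 0.0157, 0.2411]
ee_rot: [180.0, 0.0, -11.0]
wrist_force: [0.7, -0.5, -3.4]
width: 0.0288
grip_force: 40.1
held 1669 [254.7 258.2] offset tool cm [-0.11  0.17 -1.73]
slot [0.6124 0.0181]
pos [0.6152 0.0159 0.2413] shift cm [-0.2  -0.17 13.43] yaw -11.02
```

```bash
python3 -m handwheel '[-0.3,-0.2,3,0,0,0,230, -0.3,-0.2,6,0,0,0,230, -0.3,-0.2,8,0,0,0,230, -0.3,-0.2,8.8,0,0,0,230, -0.3,-0.2,8.8,0,0,0,230, -0.3,-0.2,8.8,0,0,0,230, -0.3,-0.2,8.8,0,0,0,230]' 40
python3 -c "
from h import *
held(60)"
```

```text
time_s: 18.9
position: [0.614, 0.0195, 0.155]
ee_rot: [-180.0, -0.2, -10.9]
wrist_force: [-0.1, -0.4, -3.7]
width: 0.0288
grip_force: 40.1
held 1672 [254.8 258.2] offset tool cm [-0.11  0.16 -1.73]
slot [0.6124 0.0181]
pos [0.6138 0.0196 0.1549] shift cm [-0.01  0.18  4.79] yaw -10.91
```

```bash
python3 -m handwheel '[0,0.15,1,0,0,0,230, -0.05,0.15,2.5,0,0,0,230, -0.05,0.15,3.7,0,0,0,230, -0.05,0.15,4.5,0,0,0,230, -0.05,0.15,4.75,0,0,0,230, -0.05,0.15,4.75,0,0,0,230, -0.05,0.15,4.75,0,0,0,230]' 40
python3 -m handwheel '[0,0,0,0,0,0,135, 0,0,0,0,0,0,135, 0,0,0,0,0,0,135, 0,0,-2,0,0,0,135, 0,0,-5,0,0,0,100, 0,0,-9,0,0,0,60, 0,0,-13,0,0,0,60, 0,0,-13,0,0,0,60]' 40
python3 -c "
from h import *
c=cap('wrist');rim(c);dots(c,.124);cv2.imwrite('pics/w5.png',c['frame']);go([.602,-.2375,.235])"
```

```text
time_s: 19.65
position: [0.613, 0.0185, 0.1081]
ee_rot: [-180.0, -0.2, -10.9]
wrist_force: [-3.0, 1.4, 9.7]
width: 0.0293
grip_force: 41.6
time_s: 20.45
position: [0.6154, 0.018, 0.2425]
ee_rot: [-180.0, -0.7, -10.9]
wrist_force: [0.3, 0.7, 0.4]
width: 0.0653
grip_force: 0.0
rim 44 [ 0.578  -0.0183  0.0846]
purple 194 [506.9 147.9] [ 0.6069 -0.2173]
purple 496 [254.7 192.6] [0.6088 0.018 ]
orange 467 [299.1 216.1] [ 0.5776 -0.0197]
pos [0.614  0.0182 0.2393] shift cm [ 3.65 25.34  0.45] yaw -10.9
```

View pics/w5.png

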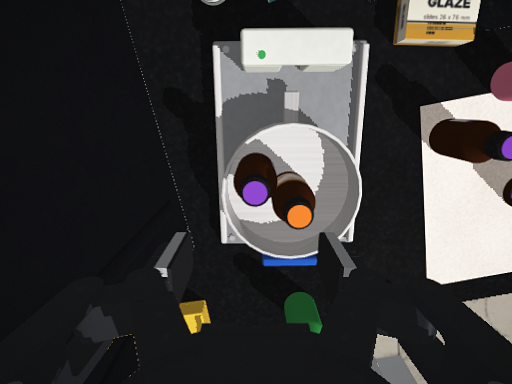

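B stands in the carrier at (255,192), next to the orange bottle at (299,216), 49 mm apart. Next, bottle A for slot 0.

```bash
python3 -m handwheel '[0.7,5,0.4,0,0,0,60, 1.4,10,0.4,0,0,0,60, 2.1,15,0.4,0,0,0,60, 2.8,20,0.4,0,0,0,60, 3.6,25.3,0.4,0,0,0,60, 3.6,25.3,0.4,0,0,0,60, 3.6,25.3,0.4,0,0,0,60]' 40
python3 -c "
from h import *
c=cap('wrist');dots(c,.104,300);go([.602,-.2375,.084])
c=look()"
```

```text
time_s: 21.2
position: [0.5986, -0.2384, 0.2296]
ee_rot: [-179.9, 0.2, -11.1]
wrist_force: [-0.3, -0.6, 0.2]
width: 0.065
grip_force: 0.0
purple 549 [331.6 101.1] [ 0.6583 -0.321 ]
purple 491 [253.2 179.4] [ 0.6014 -0.2387]
purple 414 [455.2 218.1] [ 0.5233 -0.4298]
purple 383 [368.8 247.9] [ 0.5073 -0.3414]
orange 434 [ 33.7 250.4] [0.5706 0.0011]
pos [ 0.5989 -0.2367  0.2301] shift cm [ 0.36  0.05 14.61] yaw -10.99
purple 79 [246.7 154.1] [0.6126 0.0204] [0.6096 0.0199]
purple 65 [335.7 158.5] [ 0.6012 -0.2376] [ 0.5984 -0.2343]
purple 74 [400.9 185.1] [ 0.5246 -0.4262] [ 0.523  -0.4203]
purple 46 [255.9 232.5] [ 0.3861 -0.0076] [ 0.3863 -0.0076]
orange 79 [259.7 164.8] [ 0.5814 -0.0175] [ 0.5789 -0.0174]
blue 140 [409.2 163.7] [ 0.5935 -0.4664]
blue 334 [464.3 190.7] [ 0.5131 -0.6313]
blue 112 [254.2 197.5] [ 0.4893 -0.002 ]
blue 114 [402.5 206.2] [ 0.4656 -0.4443]
```

```bash
python3 -m handwheel '[0.15,0.15,4,0,0,0,60, 0.15,0.15,8,0,0,0,60, 0.15,0.15,11,0,0,0,60, 0.15,0.15,13.5,0,0,0,60, 0.15,0.15,14.4,0,0,0,60, 0.15,0.15,14.5,0,0,0,60, 0.15,0.15,14.5,0,0,0,60]' 40
python3 -m handwheel '[0,0,0,0,0,0,230, 0,0,0,0,0,0,230, 0,0,0,0,0,0,230, 0,0,0,0,0,0,230, 0,0,0,0,0,0,230, 0,0,0,0,0,0,230, 0,0,0,0,0,0,230]' 40
python3 -m handwheel '[0,0,-2,0,0,0,230, 0,0,-5,0,0,0,230, 0,0,-9,0,0,0,230, 0,0,-13,0,0,0,230, 0,0,-15.5,0,0,0,230, 0,0,-15.5,0,0,0,230, 0,0,-15.5,0,0,0,230]' 40
python3 -c "
from h import *
held(0)"
```

```text
time_s: 22.0
position: [0.6017, -0.2379, 0.0879]
ee_rot: [180.0, -0.1, -10.8]
wrist_force: [-0.1, -0.5, 0.4]
width: 0.0652
grip_force: 0.0
time_s: 22.7
position: [0.6016, -0.2388, 0.0885]
ee_rot: [180.0, -0.2, -10.9]
wrist_force: [-0.3, 2.0, 6.6]
width: 0.029
grip_force: 39.3
time_s: 23.4
position: [0.6002, -0.2384, 0.2407]
ee_rot: [-180.0, 0.1, -10.9]
wrist_force: [0.4, 1.1, -5.0]
width: 0.0289
grip_force: 40.1
held 1668 [255.1 254.7] offset tool cm [ 0.06  0.19 -1.73]
slot [ 0.6292 -0.0301]
pos [ 0.5997 -0.238   0.2393] shift cm [ -1.05 -20.96  13.26] yaw -10.91
```

```bash
python3 -m handwheel '[-0.2,-5,0,0,0,0,230, -0.4,-10,0,0,0,0,230, -0.7,-15,0,0,0,0,230, -1,-19,0,0,0,0,230, -1.1,-21,0,0,0,0,230, -1.1,-21,0,0,0,0,230, -1.1,-21,0,0,0,0,230, -1.1,-21,0,0,0,0,230]' 40
python3 -m handwheel '[-0.1,-0.1,3,0,0,0,230, -0.1,-0.1,6,0,0,0,230, -0.1,-0.1,8,0,0,0,230, -0.1,-0.1,8,0,0,0,230, -0.1,-0.1,8,0,0,0,230]' 40
python3 -c "
from h import *
held(0,.0885);c=cap('top');cv2.imwrite('pics/x.png',c['frame'])"
```

```text
time_s: 24.25
position: [0.6291, -0.0313, 0.2402]
ee_rot: [180.0, 0.1, -11.0]
wrist_force: [-0.6, 0.2, -3.7]
width: 0.0286
grip_force: 40.2
time_s: 24.75
position: [0.6289, -0.0303, 0.1618]
ee_rot: [180.0, 0.0, -11.0]
wrist_force: [-0.2, -0.9, -2.5]
width: 0.029
grip_force: 40.2
held 1662 [254.9 254.6] offset tool cm [-0.03  0.18 -1.55]
slot [ 0.6292 -0.0301]
pos [ 0.6296 -0.0302  0.1629] shift cm [-0.03 -0.01  5.59] yaw -10.97
```

```bash
python3 -m handwheel '[-0.1,0,1.5,0,0,0,230, -0.1,0,3,0,0,0,230, -0.1,0,4.2,0,0,0,230, -0.1,0,5,0,0,0,230, -0.1,0,5.4,0,0,0,230, -0.1,0,5.4,0,0,0,230, -0.1,0,5.4,0,0,0,230]' 40
python3 -m handwheel '[0,0,0,0,0,0,135, 0,0,0,0,0,0,135, 0,0,0,0,0,0,135, 0,0,-2,0,0,0,135, 0,0,-5,0,0,0,100, 0,0,-9,0,0,0,60, 0,0,-13,0,0,0,60, 0,0,-13,0,0,0,60]' 40
python3 -c "
from h import *
c=cap('wrist');rim(c);dots(c,.124,150);go([.508,-.340,.235])"
```

```text
time_s: 25.55
position: [0.6284, -0.029, 0.1086]
ee_rot: [180.0, -0.1, -10.9]
wrist_force: [-0.5, 0.0, -0.8]
width: 0.0292
grip_force: 40.4
time_s: 26.35
position: [0.6312, -0.0295, 0.2452]
ee_rot: [180.0, -0.7, -10.9]
wrist_force: [0.6, -0.1, -0.0]
width: 0.0653
grip_force: 0.0
rim 44 [ 0.5794 -0.0205  0.0832]
purple 494 [254.5 188.5] [ 0.6279 -0.0302]
purple 457 [209.5 216.3] [0.6087 0.0183]
orange 427 [253.5 238.5] [ 0.5775 -0.0194]
pos [ 0.6299 -0.0292  0.2419] shift cm [-6.1  32.82  0.65] yaw -10.89
```

Slot 0 is filled at (.628,-.030), 51.5 mm from the orange bottle. Next, C.

```bash
python3 -m handwheel '[-0.8,4.8,0.5,0,0,0,60, -1.7,9.6,0.5,0,0,0,60, -2.6,14.4,0.5,0,0,0,60, -3.5,19.2,0.5,0,0,0,60, -4.4,24,0.5,0,0,0,60, -5.3,28.5,0.5,0,0,0,60, -6.1,32.8,0.5,0,0,0,60, -6.1,32.8,0.5,0,0,0,60]' 40
python3 -c "
from h import *
env.read_state()
c=cap('wrist');c=cap('wrist');dots(c,.104,300);go([.508,-.340,.084])"
```

```text
time_s: 27.2
position: [0.5031, -0.3444, 0.2309]
ee_rot: [179.9, 0.1, -11.2]
wrist_force: [-0.5, 0.2, 0.5]
width: 0.0651
grip_force: 0.0
purple 596 [192.   11.1] [ 0.6576 -0.3202]
purple 529 [341.6 144.2] [ 0.5238 -0.4292]
purple 487 [251.7 178.5] [ 0.5078 -0.3407]
pos [ 0.505  -0.3399  0.2313] shift cm [ 0.32 -0.02 14.73] yaw -11.05
```

```bash
python3 -m handwheel '[0.15,0.05,4,0,0,0,60, 0.15,0.05,8,0,0,0,60, 0.15,0.05,11,0,0,0,60, 0.15,0.05,13.5,0,0,0,60, 0.15,0.05,14.5,0,0,0,60, 0.15,0.05,14.6,0,0,0,60, 0.15,0.05,14.6,0,0,0,60]' 40
python3 -m handwheel '[0,0,0,0,0,0,230, 0,0,0,0,0,0,230, 0,0,0,0,0,0,230, 0,0,0,0,0,0,230, 0,0,0,0,0,0,230, 0,0,0,0,0,0,230, 0,0,0,0,0,0,230]' 40
python3 -m handwheel '[0,0,-2,0,0,0,230, 0,0,-5,0,0,0,230, 0,0,-9,0,0,0,230, 0,0,-13,0,0,0,230, 0,0,-15.5,0,0,0,230, 0,0,-15.5,0,0,0,230, 0,0,-15.5,0,0,0,230]' 40
python3 -c "
from h import *
held(-60,.088)"
```

```text
time_s: 28.0
position: [0.5082, -0.3398, 0.0876]
ee_rot: [180.0, -0.1, -10.8]
wrist_force: [-0.2, -0.1, 0.2]
width: 0.0651
grip_force: 0.0
time_s: 28.7
position: [0.5082, -0.3405, 0.0884]
ee_rot: [180.0, -0.1, -10.9]
wrist_force: [0.8, 1.5, 6.0]
width: 0.029
grip_force: 39.3
time_s: 29.4
position: [0.5068, -0.3399, 0.2406]
ee_rot: [-180.0, 0.1, -10.9]
wrist_force: [-0.1, 0.3, -4.9]
width: 0.0293
grip_force: 40.6
held 1663 [255.  255.3] offset tool cm [-0.05  0.21 -1.6 ]
slot [ 0.5959 -0.0687]
pos [ 0.5063 -0.3394  0.2394] shift cm [  3.76 -28.25  13.28] yaw -10.9
```

```bash
python3 -m handwheel '[0.6,-4.8,0,0,0,0,230, 1.2,-9.6,0,0,0,0,230, 1.9,-14.4,0,0,0,0,230, 2.5,-19.2,0,0,0,0,230, 3.1,-24,0,0,0,0,230, 3.7,-28.2,0,0,0,0,230, 3.7,-28.2,0,0,0,0,230, 3.7,-28.2,0,0,0,0,230]' 40
python3 -m handwheel '[0,0,0,0,0,0,230, -0.1,0,3,0,0,0,230, -0.1,0,6,0,0,0,230, -0.1,0,8,0,0,0,230, -0.1,0,8,0,0,0,230, -0.1,0,8,0,0,0,230]' 40
python3 -c "
from h import *
cap('wrist');held(-60,.0885)"
```

```text
time_s: 30.25
position: [0.596, -0.0688, 0.2389]
ee_rot: [-180.0, 0.3, -10.7]
wrist_force: [-0.1, -0.5, -3.8]
width: 0.0287
grip_force: 40.3
time_s: 30.85
position: [0.5957, -0.0713, 0.1616]
ee_rot: [180.0, 0.1, -11.0]
wrist_force: [0.2, -0.2, -3.9]
width: 0.0289
grip_force: 40.3
held 1655 [254.9 254.9] offset tool cm [-0.03  0.18 -1.55]
slot [ 0.5959 -0.0687]
pos [ 0.5969 -0.0712  0.1633] shift cm [-0.14 -0.23  5.63] yaw -10.96
```

```bash
python3 -m handwheel '[-0.15,-0.2,1,0,0,0,230, -0.15,-0.2,3,0,0,0,230, -0.15,-0.2,4.2,0,0,0,230, -0.15,-0.2,5,0,0,0,230, -0.15,-0.2,5.45,0,0,0,230, -0.15,-0.2,5.45,0,0,0,230, -0.15,-0.2,5.45,0,0,0,230]' 40
python3 -m handwheel '[0,0,0,0,0,0,135, 0,0,0,0,0,0,135, 0,0,0,0,0,0,135, 0,0,-2,0,0,0,135, 0,0,-5,0,0,0,100, 0,0,-9,0,0,0,60, 0,0,-13,0,0,0,60, 0,0,-13,0,0,0,60]' 40
python3 -c "
from h import *
c=cap('wrist');rim(c);dots(c,.124,150);go([.524,-.428,.235])"
```

```text
time_s: 31.65
position: [0.5958, -0.0679, 0.1089]
ee_rot: [180.0, -0.1, -10.9]
wrist_force: [-2.1, 1.1, 5.9]
width: 0.0289
grip_force: 41.4
time_s: 32.45
position: [0.5982, -0.0688, 0.244]
ee_rot: [179.9, -0.7, -10.9]
wrist_force: [0.7, -1.0, 0.2]
width: 0.0656
grip_force: 0.0
rim 44 [ 0.5772 -0.0217  0.0851]
purple 338 [504.6  69.7] [ 0.6585 -0.3019]
purple 536 [205.4 162.3] [ 0.6282 -0.0299]
purple 497 [253.9 190.2] [ 0.5936 -0.0687]
purple 497 [160.5 191.8] [0.6088 0.0186]
orange 458 [206.8 215. ] [ 0.5777 -0.0192]
pos [ 0.5968 -0.0685  0.2408] shift cm [-0.36 36.68  0.61] yaw -10.9
```

```bash
python3 -m handwheel '[0,4.8,0.5,0,0,0,60, -0.1,9.6,0.5,0,0,0,60, -0.1,14.4,0.5,0,0,0,60, -0.2,19.2,0.5,0,0,0,60, -0.2,24,0.5,0,0,0,60, -0.3,28.5,0.5,0,0,0,60, -0.3,33,0.5,0,0,0,60, -0.4,36.8,0.5,0,0,0,60]' 40
python3 -m handwheel '[0,0,0,0,0,0,60, 0,0,0,0,0,0,60, 0,0,0,0,0,0,60]'
python3 -c "
from h import *
c=cap('wrist');dots(c,.104,300);go([.5238,-.4295,.084]);look()"
```

```text
time_s: 33.3
position: [0.52, -0.4305, 0.2301]
ee_rot: [-179.9, 0.1, -11.0]
wrist_force: [0.7, 1.2, 0.1]
width: 0.0654
grip_force: 0.0
time_s: 33.6
position: [0.5214, -0.4272, 0.2311]
ee_rot: [-179.9, 0.1, -10.9]
wrist_force: [0.5, -0.8, -0.2]
width: 0.0651
grip_force: 0.0
purple 604 [101.6  53.4] [ 0.6587 -0.3201]
purple 478 [254.8 179.4] [ 0.5237 -0.4289]
pos [ 0.5218 -0.4269  0.2316] shift cm [ 0.26  0.23 14.76] yaw -10.82
purple 55 [363.7 138.3] [ 0.6608 -0.3196] [ 0.6572 -0.3152]
purple 82 [263.7 147.5] [ 0.632  -0.0289] [ 0.6288 -0.0286]
purple 79 [246.7 154.1] [0.6126 0.0204] [0.6096 0.0199]
purple 82 [277.  159.5] [ 0.5972 -0.0676] [ 0.5945 -0.0668]
purple 45 [399.8 184.8] [ 0.5258 -0.4231] [ 0.5241 -0.4173]
purple 46 [255.9 232.5] [ 0.3861 -0.0076] [ 0.3863 -0.0076]
orange 81 [259.7 164.7] [ 0.5817 -0.0177] [ 0.5792 -0.0176]
blue 100 [411.7 159.5] [ 0.6061 -0.474 ]
blue 113 [254.3 197.6] [ 0.4892 -0.0023]
```

```bash
python3 -m handwheel '[0.1,0.2,4,0,0,0,60, 0.1,0.2,8,0,0,0,60, 0.1,0.2,11,0,0,0,60, 0.1,0.2,13.5,0,0,0,60, 0.1,0.2,14.5,0,0,0,60, 0.1,0.2,14.7,0,0,0,60, 0.1,0.2,14.7,0,0,0,60]' 40
python3 -m handwheel '[0,0,0,0,0,0,230, 0,0,0,0,0,0,230, 0,0,0,0,0,0,230, 0,0,0,0,0,0,230, 0,0,0,0,0,0,230, 0,0,0,0,0,0,230, 0,0,0,0,0,0,230]' 40
python3 -m handwheel '[0,0,-2,0,0,0,230, 0,0,-5,0,0,0,230, 0,0,-9,0,0,0,230, 0,0,-13,0,0,0,230, 0,0,-15.5,0,0,0,230, 0,0,-15.5,0,0,0,230, 0,0,-15.5,0,0,0,230]' 40
python3 -c "
from h import *
held(-120,.088)"
```

```text
time_s: 34.4
position: [0.5228, -0.4306, 0.0864]
ee_rot: [179.9, -0.1, -10.9]
wrist_force: [0.1, -0.9, 0.3]
width: 0.0651
grip_force: 0.0
time_s: 35.1
position: [0.5228, -0.4308, 0.0871]
ee_rot: [180.0, -0.1, -10.9]
wrist_force: [1.2, 2.9, 6.6]
width: 0.0293
grip_force: 38.3
time_s: 35.8
position: [0.5217, -0.4304, 0.2393]
ee_rot: [-180.0, 0.0, -10.9]
wrist_force: [-0.7, -0.2, -3.2]
width: 0.0291
grip_force: 38.9
held 1698 [255.3 257.1] offset tool cm [-0.15  0.22 -1.6 ]
slot [ 0.5458 -0.0591]
pos [ 0.5212 -0.4299  0.2379] shift cm [ -4.41 -36.84  13.18] yaw -10.9
```

```bash
python3 -m handwheel '[-0.6,-4.8,0,0,0,0,230, -1.2,-9.6,0,0,0,0,230, -1.8,-14.4,0,0,0,0,230, -2.4,-19.2,0,0,0,0,230, -3,-24,0,0,0,0,230, -3.6,-28.8,0,0,0,0,230, -4.2,-33.5,0,0,0,0,230, -4.5,-36.8,0,0,0,0,230]' 40
python3 -m handwheel '[0,0,0,0,0,0,230, 0,0,0,0,0,0,230, 0,0,3,0,0,0,230, 0,0,6,0,0,0,230, -0.1,0,8,0,0,0,230, -0.1,0,8,0,0,0,230, -0.1,0,8,0,0,0,230]' 40
python3 -c "
from h import *
cap('wrist');held(-123,.0872)"
```

```text
time_s: 36.65
position: [0.5455, -0.0571, 0.2375]
ee_rot: [-179.9, 0.3, -10.8]
wrist_force: [0.6, -0.1, -3.3]
width: 0.0287
grip_force: 40.5
time_s: 37.35
position: [0.5461, -0.0617, 0.1597]
ee_rot: [180.0, 0.1, -11.0]
wrist_force: [0.5, 0.9, -2.4]
width: 0.0291
grip_force: 40.7
held 1680 [254.5 256.5] offset tool cm [-0.05  0.16 -1.68]
slot [ 0.5438 -0.0573]
pos [ 0.5473 -0.0616  0.1614] shift cm [-0.39 -0.35  5.44] yaw -10.95
```

```bash
python3 -m handwheel '[-0.4,-0.35,0,0,0,0,230, -0.4,-0.35,1.5,0,0,0,230, -0.4,-0.35,3,0,0,0,230, -0.4,-0.35,4.2,0,0,0,230, -0.4,-0.35,5,0,0,0,230, -0.4,-0.35,5.35,0,0,0,230, -0.4,-0.35,5.35,0,0,0,230, -0.4,-0.35,5.35,0,0,0,230]' 40
python3 -m handwheel '[0,0,0,0,0,0,135, 0,0,0,0,0,0,135, 0,0,0,0,0,0,135, 0,0,-2,0,0,0,135, 0,0,-5,0,0,0,100, 0,0,-9,0,0,0,60, 0,0,-13,0,0,0,60, 0,0,-13,0,0,0,60]' 40
python3 -c "
from h import *
c=cap('wrist');rim(c);dots(c,.124,150);cv2.imwrite('pics/w6.png',c['frame']);go([.45,.005,.235])"
```

```text
time_s: 38.25
position: [0.5439, -0.0565, 0.1076]
ee_rot: [180.0, -0.1, -10.9]
wrist_force: [-0.5, 0.2, -0.8]
width: 0.0288
grip_force: 41.2
time_s: 39.05
position: [0.5464, -0.0573, 0.2432]
ee_rot: [179.9, -0.7, -10.9]
wrist_force: [0.8, -1.2, -0.4]
width: 0.0655
grip_force: 0.0
rim 44 [ 0.5773 -0.0218  0.0846]
purple 629 [204.4 101.8] [ 0.6285 -0.03  ]
purple 579 [255.5 132.8] [ 0.5939 -0.0688]
purple 578 [157.  134.7] [0.6092 0.0184]
purple 505 [254.7 187.8] [ 0.5441 -0.0585]
purple 186 [239.7 320.2] [ 0.4018 -0.0145]
orange 498 [200.  191.9] [ 0.55  -0.007]
pos [ 0.545  -0.0569  0.2402] shift cm [-10.5   -4.28   0.44] yaw -10.9
```

View pics/w6.png

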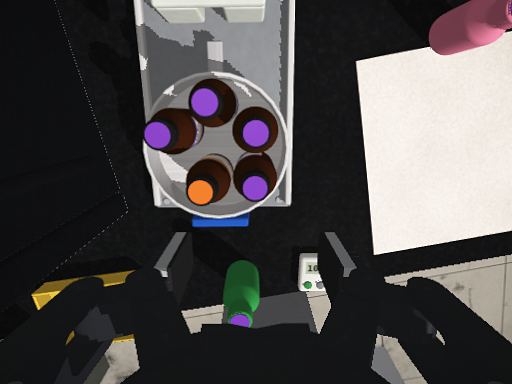

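The picture shows the orange bottle at (200,192), still upright but knocked about 30 mm toward the pad. The four purples are right. I'll put the orange one back in the middle, turning the fingers 60° so they clear the neighbours.

```bash
python3 -m handwheel '[-0.1,-1,0,0,0,-0.14,60, -0.2,-2,0,0,0,-0.28,60, -0.4,-3,0,0,0,-0.42,60, -0.5,-4,0,0,0,-0.56,105, -0.5,-5,0,0,0,-0.7,105, -0.5,-5,0,0,0,-0.84,105, -0.5,-5,0,0,0,-0.98,105, -0.5,-5,0,0,0,-1.047,105]' 40
python3 -m handwheel '[0,0,0,0,0,0,105, 0,0,0,0,0,0,105, 0,0,0,0,0,0,105]' 40
python3 -c "
from h import *
c=cap('wrist');dots(c,.124,150);go([.55,-.007,.108]);look();cv2.imwrite('pics/w7.png',c['frame'])"
```

```text
time_s: 39.9
position: [0.5469, -0.006, 0.2352]
ee_rot: [-179.9, 0.1, 49.4]
wrist_force: [-0.0, 1.2, -0.3]
width: 0.05
grip_force: 0.0
time_s: 40.2
position: [0.5475, -0.0063, 0.2363]
ee_rot: [-179.9, 0.0, 49.0]
wrist_force: [-0.6, -0.6, 0.1]
width: 0.0502
grip_force: 0.0
purple 642 [291.3 119.1] [0.6095 0.0178]
purple 584 [342.7 147.2] [ 0.6286 -0.0307]
purple 504 [337.4 203.1] [ 0.5941 -0.0695]
purple 470 [289.  227.9] [ 0.5443 -0.0592]
purple 212 [504.6 319.6] [ 0.6522 -0.2952]
orange 534 [257.  184.8] [ 0.5491 -0.007 ]
pos [ 0.5476 -0.0063  0.2364] shift cm [ 0.11  0.24 12.84] yaw 49.02
purple 54 [363.7 138.3] [ 0.6606 -0.3196] [ 0.657  -0.3152]
purple 49 [256.1 232.6] [ 0.3859 -0.0082] [ 0.3862 -0.0082]
blue 308 [405.7 184. ] [ 0.5321 -0.4548]
blue 334 [464.2 190.9] [ 0.5125 -0.6312]
blue 112 [254.2 197.5] [ 0.4893 -0.002 ]
```

View pics/w7.png

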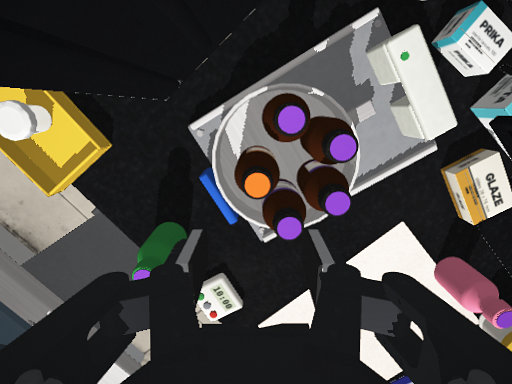

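```bash
python3 -m handwheel '[0.05,0.15,4,0,0,0,105, 0.05,0.15,8,0,0,0,105, 0,0.15,11,0,0,0,105, 0,0.15,12,0,0,0,105, 0,0.15,12.7,0,0,0,105, 0,0.15,12.8,0,0,0,105, 0,0.15,12.8,0,0,0,105]' 40
python3 -m handwheel '[0,0,0,0,0,0,230, 0,0,0,0,0,0,230, 0,0,0,0,0,0,230, 0,0,0,0,0,0,230, 0,0,0,0,0,0,230, 0,0,0,0,0,0,230]' 40
python3 -m handwheel '[0,0,-1,0,0,0,230, 0,0,-2,0,0,0,230, 0,0,-2,0,0,0,230, 0,0,-2,0,0,0,230]' 40
python3 -c "
from h import *
c=cap('wrist');p,M=tool();dots(c,p[2]+.0165,300);go([.5775,-.0203,.108])"
```

```text
time_s: 41.0
position: [0.5499, -0.0075, 0.1101]
ee_rot: [179.9, -0.1, 49.1]
wrist_force: [-1.2, -0.3, 0.5]
width: 0.0504
grip_force: 0.0
time_s: 41.6
position: [0.5498, -0.0074, 0.1104]
ee_rot: [179.9, -0.1, 49.1]
wrist_force: [-0.7, 0.3, 6.4]
width: 0.029
grip_force: 39.2
time_s: 42.0
position: [0.549, -0.0073, 0.1291]
ee_rot: [180.0, -0.0, 49.1]
wrist_force: [-1.1, -0.1, -3.6]
width: 0.0286
grip_force: 40.3
purple 1771 [313.2 127.8] [0.6072 0.0216]
purple 1582 [398.9 174.6] [ 0.6239 -0.0202]
purple 1038 [386.6 260.8] [ 0.5953 -0.0531]
orange 1664 [255.2 251.5] [ 0.5497 -0.0066]
pos [ 0.5486 -0.0073  0.1287] shift cm [0.91 3.03 2.07] yaw 49.09
```

```bash
python3 -m handwheel '[0.2,0.75,0,0,0,0,230, 0.4,1.5,0,0,0,0,230, 0.6,2.3,0,0,0,0,230, 0.8,3.0,0,0,0,0,230, 0.8,3.0,0,0,0,0,230, 0.8,3.0,0,0,0,0,230, 0.8,3.0,0,0,0,0,230]' 40
python3 -c "
from h import *
c=cap('wrist');p,M=tool();dots(c,p[2]+.0135,300);go([.5775,-.0203,.1106])"
```

```text
time_s: 42.75
position: [0.5764, -0.0207, 0.1286]
ee_rot: [-180.0, 0.0, 49.1]
wrist_force: [-0.2, -0.5, -3.9]
width: 0.0288
grip_force: 40.2
purple 1730 [254.4 143.9] [0.6107 0.0193]
purple 1524 [341.7 189.5] [ 0.6277 -0.0232]
purple 365 [338.5 266.5] [ 0.6025 -0.0549]
purple 1040 [256.3 311.7] [ 0.5534 -0.0483]
orange 1657 [255.2 251.5] [ 0.5763 -0.021 ]
pos [ 0.5764 -0.0207  0.1287] shift cm [0.1  0.06 1.81] yaw 49.1
```

```bash
python3 -m handwheel '[0.05,0.05,0.8,0,0,0,230, 0.05,0.05,1.5,0,0,0,230, 0.05,0.05,1.8,0,0,0,230, 0.05,0.05,1.8,0,0,0,230, 0.05,0.05,1.8,0,0,0,230]' 40
python3 -m handwheel '[0,0,0,0,0,0,140, 0,0,0,0,0,0,140, 0,0,0,0,0,0,140, 0,0,-2,0,0,0,140, 0,0,-5,0,0,0,140, 0,0,-9,0,0,0,140, 0,0,-13,0,0,0,140, 0,0,-13,0,0,0,140]' 40
python3 -m handwheel '[0,0,0,0,0,0.14,140, 0,0,0,0,0,0.28,140, 0,0,0,0,0,0.42,140, 0,0,0,0,0,0.56,180, 0,0,0,0,0,0.7,255, 0,0,0,0,0,0.84,255, 0,0,0,0,0,0.98,255, 0,0,0,0,0,1.049,255]' 40
python3 -c "
from h import *
cap('wrist');c=cap('wrist');rim(c);dots(c,.124,150);go([.46,.0,.235]);cv2.imwrite('pics/w8.png',c['frame'])"
```

```text
time_s: 43.3
position: [0.5773, -0.0207, 0.1105]
ee_rot: [-180.0, 0.0, 49.1]
wrist_force: [-0.3, -0.3, -2.9]
width: 0.0286
grip_force: 40.3
time_s: 44.1
position: [0.5808, -0.0216, 0.2477]
ee_rot: [179.4, -0.3, 49.1]
wrist_force: [0.3, -0.4, -0.5]
width: 0.0384
grip_force: 0.0
time_s: 44.9
position: [0.5774, -0.0209, 0.2404]
ee_rot: [180.0, 0.0, -11.3]
wrist_force: [-0.5, -0.2, 0.5]
width: 0.0004
grip_force: 0.0
rim 45 [ 0.5793 -0.0204  0.0833]
purple 602 [252.  128.1] [ 0.6283 -0.0302]
purple 560 [301.8 157.6] [ 0.5938 -0.069 ]
purple 558 [204.  160.2] [0.609  0.0183]
purple 480 [299.  210.6] [ 0.544  -0.0587]
orange 511 [252.2 186.3] [ 0.5763 -0.0197]
pos [ 0.5773 -0.0208  0.2404] shift cm [-11.92   0.2    0.54] yaw -11.04
```

View pics/w8.png

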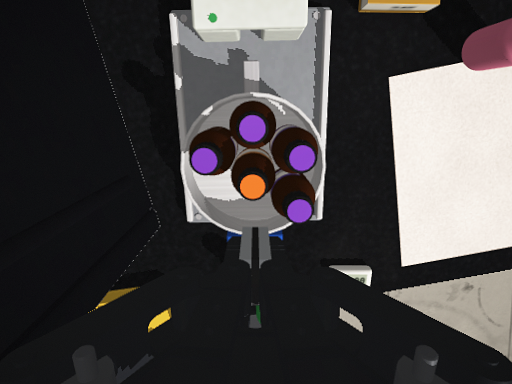

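The orange bottle is back in the middle at (252,186), with the purples at (252,128), (302,158), (204,160) and (299,211), all upright. Next: the push pad.

```bash
python3 -m handwheel '[-4,0,0,0,0,0,255, -8,0,0,0,0,0,255, -12.4,0,0,0,0,0,255, -12.4,0,0,0,0,0,255, -12.4,0,0,0,0,0,255, -12.4,0,0,0,0,0,255]' 40
python3 -c "
from h import *
go([.4563,.0031,.038]);c=cap('wrist');cv2.imwrite('pics/w9.png',c['frame'])
hsv=cv2.cvtColor(c['frame'],cv2.COLOR_BGR2HSV);n,l,st,ce=cv2.connectedComponentsWithStats(cv2.inRange(hsv,(105,140,60),(122,255,255)))
for i in range(1,n):
  if st[i,4]>40: print(st[i],ce[i],onz(c,*ce[i],.056).round(4),onz(c,ce[i][0],st[i,1]+st[i,3],.056).round(4))"
```

```text
time_s: 45.6
position: [0.457, 0.0025, 0.2413]
ee_rot: [180.0, -0.1, -11.0]
wrist_force: [0.3, 0.8, 0.3]
width: 0.0002
grip_force: 0.0
pos [0.457  0.0025 0.2413] shift cm [-0.11 -0.05 20.33] yaw -10.96
[223 132  63  14 753] [253.86985392 138.4501992 ] [ 0.4924 -0.0048  0.056 ] [ 0.4841 -0.0032  0.056 ]
```

```bash
python3 -m handwheel '[-0.1,-0.05,5,0,0,0,255, -0.1,-0.05,10,0,0,0,255, -0.1,-0.05,14,0,0,0,255, -0.1,-0.05,18,0,0,0,255, -0.1,-0.05,19.8,0,0,0,255, -0.1,-0.05,20.3,0,0,0,255, -0.1,-0.05,20.3,0,0,0,255, -0.1,-0.05,20.3,0,0,0,255]' 40
python3 -m handwheel '[0.3,0,0,0,0,0,255, 0.6,0,0,0,0,0,255, 0.9,0,0,0,0,0,255, 1.1,0,0,0,0,0,255, 1.3,0,0,0,0,0,255, 1.5,0,0,0,0,0,255, 1.7,0,0,0,0,0,255, 1.8,0,0,0,0,0,255]' 40
python3 -c "
from h import *
go([.485,-.0035,.038]);look()"
```

```text
time_s: 46.45
position: [0.4563, 0.0032, 0.0387]
ee_rot: [180.0, -0.1, -11.0]
wrist_force: [-0.1, -0.4, -0.0]
width: -0.0
grip_force: 0.0
time_s: 47.25
position: [0.4728, 0.0, 0.0378]
ee_rot: [180.0, -0.0, -11.0]
wrist_force: [-0.7, -0.4, 1.3]
width: -0.0003
grip_force: 0.0
pos [0.4728 0.     0.0378] shift cm [ 1.27  0.11 -0.02] yaw -11.01
purple 54 [363.7 138.3] [ 0.6606 -0.3196] [ 0.657  -0.3152]
purple 82 [263.7 147.5] [ 0.632  -0.0289] [ 0.6288 -0.0286]
purple 79 [246.7 154.1] [0.6126 0.0204] [0.6096 0.0199]
purple 81 [277.1 159.5] [ 0.5972 -0.0678] [ 0.5945 -0.067 ]
purple 82 [273.5 176.6] [ 0.5474 -0.0577] [ 0.5454 -0.057 ]
purple 46 [255.9 232.5] [ 0.3861 -0.0076] [ 0.3863 -0.0076]
orange 78 [259.8 165.5] [ 0.5795 -0.0179] [ 0.5771 -0.0178]
blue 306 [405.5 183.3] [ 0.5343 -0.4544]
blue 332 [464.2 190.8] [ 0.5127 -0.6311]
```

```bash
for i in 1; do python3 -m handwheel '[0.2,0,0,0,0,0,255, 0.4,0,0,0,0,0,255, 0.6,0,0,0,0,0,255, 0.8,0,0,0,0,0,255, 1.0,0,0,0,0,0,255, 1.2,0,0,0,0,0,255, 1.4,0,0,0,0,0,255, 1.6,0,0,0,0,0,255]'; done
python3 -m handwheel '[0.2,0,0,0,0,0,255, 0.4,0,0,0,0,0,255, 0.6,0,0,0,0,0,255, 0.8,0,0,0,0,0,255, 1.0,0,0,0,0,0,255, 1.2,0,0,0,0,0,255, 1.4,0,0,0,0,0,255, 1.6,0,0,0,0,0,255]'
python3 -c "
from h import *
go([.485,-.0035,.038]);c=look();rim(c,(.60,-.024))"
```

```text
time_s: 48.1
position: [0.4848, -0.002, 0.0373]
ee_rot: [-180.0, 0.4, -11.0]
wrist_force: [-10.3, 2.1, 8.1]
width: -0.0002
grip_force: 5.1
time_s: 48.9
position: [0.5028, -0.0054, 0.0373]
ee_rot: [-180.0, 0.1, -11.0]
wrist_force: [-1.5, 1.6, -0.4]
width: 0.0006
grip_force: 0.9
pos [ 0.5028 -0.0054  0.0373] shift cm [-1.79  0.15 -0.06] yaw -11.01
purple 79 [265.4 138.5] [ 0.6585 -0.0336] [ 0.6549 -0.0333]
purple 54 [363.7 138.3] [ 0.6606 -0.3196] [ 0.657  -0.3152]
purple 78 [248.5 145. ] [0.6391 0.0152] [0.6358 0.0148]
purple 82 [278.7 150.3] [ 0.624  -0.0725] [ 0.6209 -0.0716]
purple 64 [275.4 166.5] [ 0.5767 -0.0631] [ 0.5743 -0.0624]
orange 78 [261.6 156.1] [ 0.6068 -0.023 ] [ 0.6039 -0.0228]
blue 301 [405.5 183.3] [ 0.5343 -0.4542]
blue 333 [464.2 190.6] [ 0.5134 -0.6312]
rim 18 [ 0.5993 -0.0237  0.0898]
```

The carrier is 27 mm in and all the bottles moved with it. Pushing on.

```bash
python3 -m handwheel '[0.2,0,0,0,0,0,255, 0.4,0,0,0,0,0,255, 0.6,0,0,0,0,0,255, 0.8,0,0,0,0,0,255, 1.0,0,0,0,0,0,255, 1.2,0,0,0,0,0,255, 1.4,0,0,0,0,0,255, 1.6,0,0,0,0,0,255]'
python3 -m handwheel '[0.2,0,0,0,0,0,255, 0.4,0,0,0,0,0,255, 0.5,0,0,0,0,0,255, 0.5,0,0,0,0,0,255, 0.5,0,0,0,0,0,255]'
python3 -c "
from h import *
go([.485,-.0035,.038]);look()"
```

```text
time_s: 49.75
position: [0.5199, -0.0091, 0.0378]
ee_rot: [180.0, -0.0, -11.0]
wrist_force: [0.0, -0.3, -1.3]
width: -0.0002
grip_force: 0.0
time_s: 50.25
position: [0.5242, -0.0099, 0.0377]
ee_rot: [-180.0, 0.0, -11.0]
wrist_force: [-1.7, 0.8, 0.9]
width: -0.0005
grip_force: 0.8
pos [ 0.5242 -0.0099  0.0377] shift cm [-3.97  0.12 -0.03] yaw -11.01
purple 77 [266.6 131.1] [ 0.6803 -0.0372] [ 0.6764 -0.0369]
purple 80 [250.1 137.5] [0.6611 0.0106] [0.6575 0.0103]
purple 54 [363.7 138.3] [ 0.6606 -0.3196] [ 0.657  -0.3152]
purple 78 [280.2 142.8] [ 0.646  -0.0768] [ 0.6426 -0.0758]
purple 49 [276.9 158.3] [ 0.6006 -0.0673] [ 0.5978 -0.0665]
orange 80 [263.2 148.5] [ 0.629  -0.0275] [ 0.6258 -0.0273]
blue 302 [405.6 183.2] [ 0.5347 -0.4547]
blue 333 [464.2 190.7] [ 0.5132 -0.6313]
```

```bash
python3 -m handwheel '[-0.5,0,0,0,0,0,255, -1.5,0,0,0,0,0,255, -3,0,0,0,0,0,255, -5,0,0,0,0,0,255, -6,0,0,0,0,0,255, -6,0,0,0,0,0,255]'
python3 -m handwheel '[0,0,-4,0,0,0,255, 0,0,-9,0,0,0,255, 0,0,-14,0,0,0,255, 0,0,-18,0,0,0,255, 0,0,-20,0,0,0,255, 0,0,-20,0,0,0,255, 0,0,-20,0,0,0,255]'
python3 -c "
from h import *
c=look();cv2.imwrite('pics/end.png',cv2.resize(c['frame'][90:250,100:420],(800,400),interpolation=cv2.INTER_CUBIC))
c=cap('wrist');dots(c,.124,150);rim(c,(.627,-.03));go([.5,0,.2])"
```

```text
time_s: 50.9
position: [0.4639, 0.0019, 0.0378]
ee_rot: [-180.0, 0.1, -11.0]
wrist_force: [1.2, -0.6, 0.4]
width: -0.0003
grip_force: 0.0
time_s: 51.6
position: [0.4662, 0.0013, 0.2379]
ee_rot: [180.0, -0.1, -11.0]
wrist_force: [-1.1, 0.4, 0.2]
width: 0.0001
grip_force: 0.0
purple 80 [266.6 131.5] [ 0.6789 -0.0371] [ 0.6751 -0.0368]
purple 77 [249.7 138.1] [0.6594 0.0118] [0.6558 0.0115]
purple 54 [363.7 138.3] [ 0.6606 -0.3196] [ 0.657  -0.3152]
purple 79 [280.2 143.4] [ 0.6442 -0.0766] [ 0.6408 -0.0757]
purple 82 [276.6 160.3] [ 0.5948 -0.0664] [ 0.5921 -0.0656]
purple 46 [255.9 232.5] [ 0.3861 -0.0076] [ 0.3863 -0.0076]
orange 75 [263.  149.3] [ 0.6268 -0.027 ] [ 0.6237 -0.0268]
blue 316 [405.8 183.8] [ 0.5327 -0.4551]
blue 336 [464.2 191.1] [ 0.512  -0.6313]
purple 780 [307.8  18.9] [ 0.5915 -0.0673]
rim 27 [ 0.6328 -0.0303  0.0836]
pos [0.4651 0.0015 0.2364] shift cm [ 3.46 -0.52  3.64] yaw -11.02
```

View pics/end.png

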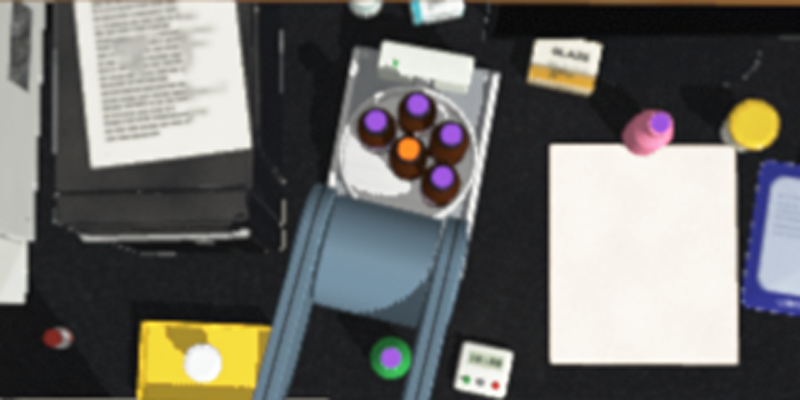

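The final picture shows the carrier about 47 mm in after release, so it is latched. The orange bottle at (408,148) is ringed by the four purples, the pot is in the tray at (203,362), and the cup, timer and vial have not been touched.

```bash
python3 -c "
from h import *
print(job.job_done())"
```

```text
the job is handed in; nothing more can be done
None
```

I handed the job in: the pot stands in the yellow tray, the orange-labelled bottle is in the middle of the carrier with the four purple-labelled ones round it, and the carrier was still latched in (about 47 mm) after I let go.

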